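Change over the jug and the vase in the plaster cradle

TASK

Lift the clay jug out of the plaster cradle, where only its handle can be gripped, and stand it on the round grey bat, letting go of it there. Then move the blue vase from the drying rack into the emptied cradle, and finally take the jug again and stand it on the rack where the vase was, with its handle in the gap between the two plaster blocks (fingers do not fit there, so hold it by its body). Keep the ware upright, set it down without dropping it, and leave the other things on the bench alone.

Things in the scene. Friction and masses are not known exactly. Their poses are not given: they have to be found in the camera images.
- jug: Terracotta clay jug, loose, about 280 g: upright cylinder 64 mm in diameter, 100 mm high, open top, wall 4 mm. Origin at the centre of its underside, z up. Along +x a small spout at the rim (to 47 mm from the axis, 106 mm high); along -x the handle, a closed flat loop 12 mm wide (y), reaching 69 mm from the axis.
- jug_handle (a point): Middle of the level top bar of the jug's handle, 50 mm from the jug's axis along -x, 82 mm above its underside; axes as the jug. The bar runs from the body to 69 mm, is 14 mm tall and 12 mm wide in y: pinch it from above across y.
- vase: Blue glazed vase, loose, about 320 g: solid, 150 mm high, belly 54 mm in diameter up to 85 mm, narrowing to a neck 32 mm in diameter from 112 mm to the top. Origin at the centre of its underside, z up. It starts on the rack in front of the blocks.
- cradle: White plaster cradle, fixed, pose varies. Origin at its underside, z up. Floor 30 mm high; two cheeks up to 130 mm, inner faces at y = +-38 mm, from x = -16 to 60 mm; back wall up to 100 mm, inner face at x = 40 mm. Open on the -x side, where the jug's handle sticks out at the start. No room for fingers between jug and cheeks.
- cradle_floor (a point): Middle of the cradle's floor, where the jug stands at the start and the vase must stand; 30 mm above the cradle's origin.
- bat: Round grey bat (flat disc), fixed, 150 mm in diameter, 20 mm high; its place changes. Origin at the centre of its underside.
- rack: Dark wooden board 20 mm thick with two white plaster blocks at its +x end, fixed, pose varies. Origin at the underside, below the standing place, z up. The blocks stand from x = 44 to 89 mm, rise to 115 mm above the bench and leave a 34 mm gap centred on y = 0, open above: it takes the jug's handle, but no fingers round it.
- rack_place (a point): The standing place on the rack, on top of the board (20 mm above the bench), where the vase stands at the start and the jug must stand.
- cup_a: White cup, 64 mm wide, 60 mm high; bystander. Origin under its centre.
- bowl_b: White bowl, 90 mm wide, 45 mm high; bystander. Origin under its centre.
- ring_c: Plaster ring, 70 mm wide, 22 mm high; bystander. Origin under its centre.
- puck_d: Round plaster plug, 66 mm wide, 35 mm high; bystander. Origin under its centre.
- rib_e: Spatula with wooden handle, 170 mm long, lying flat; bystander. Origin under its middle.
- mould_f: Small plaster block, 70 x 50 x 40 mm; bystander. Origin under its centre.

How it is judged:
On the way, in this order (a step that is already met when the one before it is completed fails the run):
1. the jug stands upright on the round bat, its axis within 45 mm of the bat's centre, let go (horizontal distance between jug and bat below 0.045 m and z of jug in the frame of bat between 0.015 and 0.025 m and linear speed of jug below 0.03 m/s and angle between jug's own z axis and vertical below 0.12 rad and contact force between the fingers and jug below 0.3 N), for 0.3 s.
2. the vase stands upright on the floor of the cradle, within 18 mm of its middle, let go (horizontal distance between vase and cradle_floor below 0.018 m and z of vase in the frame of cradle between 0.025 and 0.035 m and linear speed of vase below 0.03 m/s and angle between vase's own z axis and vertical below 0.12 rad and contact force between the fingers and vase below 0.3 N), for 0.3 s.
At the end, for the whole second after the job is handed in: Both upright, at rest and let go: the jug on the rack's board within 12 mm of the standing place, its handle in the gap between the blocks (middle of the top bar within 11 mm of the gap's centre line); the vase on the cradle's floor within 18 mm of its middle (all of step 2 and horizontal distance between jug and rack_place below 0.012 m and z of jug in the frame of rack between 0.015 and 0.025 m and y of jug_handle in the frame of rack between -0.011 and 0.011 m and x of jug_handle in the frame of rack above 0.035 m and linear speed of jug below 0.03 m/s and angle between jug's own z axis and vertical below 0.12 rad and contact force between the fingers and jug below 0.3 N); the robot touches nothing.
It fails at once if jug or vase tilted by more than 35 degrees (angle between any of jug, vase's own z axis and vertical above 0.61 rad).
It fails at once if jug or vase dropped: falling free, touching nothing, faster than 0.3 m/s (a drop of about 5 mm) ((contact force between jug and anything else below 0.05 N and linear speed of jug above 0.3 m/s) or (contact force between vase and anything else below 0.05 N and linear speed of vase above 0.3 m/s)).
It fails at once if a bystander (cup, bowl, ring, plug, spatula, small block) moved by more than 30 mm (distance of any of cup_a, bowl_b, ring_c, puck_d, rib_e, mould_f from where it was at the start of the episode above 0.03 m).
It also fails if it takes over 72 s, if anything falls off the work surface, if the arm or the gripper's body presses on something with over 40 N, if the wrist force passes 120 N, or if a joint passes its speed limit or range.

ROBOT

A 6-joint arm with a two-finger parallel gripper is mounted at the origin on the work surface. World frame = base frame: x ahead of the robot, y to its left, z up, the work surface at z = 0. Lengths are in m, angles in rad, forces in N, time in s.
With the tool pointing down it reaches from about 0.375 to 0.975 m from the base axis. Payload 3.8 kg.
Tool frame: the origin (TCP) lies between the finger pads; the fingertips stand 8 mm ahead of it and the grasp point (between the pads) lies 11 mm behind it (tcp_to_tips is the distance from the TCP to the fingertips, in m); z points along the fingers, y is the line along which they close (so a half turn about z gives the same grasp; the last joint's range is limited). The gripper opens to 85 mm and grips with 20 to 120 N. Pads are 22 mm wide; open, the fingers measure 114 mm over their backs; the gripper's body (76 mm by 85 mm) begins 54 mm behind the grasp point. The pads swing forward as they close: fully open they stand 13 mm farther back than shut.
Start: joints at [1.164, 0.264, 1.604, -0, 1.274, -0.037], TCP at [0.244, 0.629, 0.204] pointing down, gripper open.
Joint ranges: [-2.63, 2.63], [-0.94, 2.18], [0.31, 2.57], [-1.31, 4.45], [0, 2.66], [-2.55, 2.55]. Speed limits (rad/s): [2.57, 2.57, 3.14, 3.14, 3.14, 3.14].

INTERFACE

Orientations are given as a rotation vector (axis times angle).
In Python, from workcell import * gives the robot as it stands.
- The arm moves only by the tool move_arm, never from a script. Its argument "series" is one flat list of numbers, 7 for each row, row after row: the finger opening in cm, from 0 to 8.54, then the shift along the tool's x, y, z in cm, then the turn, a rotation vector about the tool's x, y, z in degrees. A call has 1 to 5 rows; each row shifts and turns the commanded pose from where the row before left it, along the tool's axes as they then stand; what a row does not reach is not made up. A row lasts 1/8 s, in which the tool goes at most 62.5 mm and 10.7 degrees, less where a joint would pass 70% of its speed; a pose out of reach is approached as far as the arm can. A call is refused whole if a number of a shift passes 6.25 or a number of a turn 10.7, either way. A call with a gripper value outside its range is refused whole. The fingers move at their own pace and stop on an object; "grip_force" is the grip in N (left out, the last holds). Time passes only in rows, so rows that do not move let the fingers close. It gives the time, the measured TCP pose, the force, the opening and the grip force at its end, in the units of the state.
- read_state(): the state, without advancing time (a new reading comes with each control period).
- read_camera(name): name is "side" or "top" or "wrist"; returns the picture (480x640x3 uint8, red, green, blue); there is no depth.
- calibration(name): a dict with "camera_matrix" (3x3 intrinsics, pixels), "rvec" (rotation vector, rad) and "tvec" (3), from world to camera coordinates, as OpenCV has them. Camera axes: x right, y down, z forward; pixel columns grow to the right and rows downward; lengths in m; the calibration is good to about 2 mm. A picture is of the moment at which its call begins: read the wrist's pose just before it. calibration takes no time and is no camera call; for the wrist camera it gives the pose at the moment of the call.
- finish_job(): hands the job in; it is judged then, once.
The state is a dict: "time": time; "q": joint angles; "joint_vel": joint speeds; "joint_torque": joint torques, N m; "tool_pos": TCP position; "tcp_rot": TCP orientation; "wrist_force": force on the tool from outside, world axes, zero at the start; "torque": the same for the moment, N m; "width": opening from 0.0 (shut) to 1.0 (fully open); "grip_force": force on a finger pad.
Only numpy, scipy, OpenCV 4.12 (cv2) and the standard library are available. Lean on these libraries where they do the work, as an engineer would, in place of code of your own. Each camera call takes 0.05 s, during which the arm holds its last target. There are 200 camera calls.

## Working session

There is one attempt and no reset: what is moved stays moved. The work goes in short steps, Python scripts to look and compute and a tool call to move; the robot and the scene stay as the last step left them, time stands still between calls to the robot, and variables do not carry over. Pictures are saved under pics/ and viewed, at most 10 in all, crops included, and the job is handed in when it is done.

Besides the shell and the picture viewer there is one more tool, called after "Emit:" by a JSON object that holds its "api" and its "payload". move_arm: Moves the arm, as the interface text tells. Its arguments: {"type":"object","properties":{"series":{"type":"array"},"grip_force":{"type":"number"}},"required":["series"]}

```bash
mkdir -p pics; ls; python3 - <<'E'
from workcell import *
import cv2,numpy as np
s=read_state(); print(s)
for n in("top","side"):
    im=read_camera(n); cv2.imwrite(f"pics/{n}0.png",im[:,:,::-1]); c=calibration(n); print(n,c)
E
```

```text
pics
{'time': 0.0, 'q': array([ 1.16411775e+00,  2.64734428e-01,  1.60539737e+00,  2.13469628e-06,
        1.27368410e+00, -3.68999949e-02]), 'joint_vel': array([-1.13890717e-03,  9.36511759e-04,  3.00955478e-04, -8.13529665e-05,
       -1.06648701e-03, -7.40001743e-04]), 'joint_torque': array([-2.60356101e-03, -5.15127826e+01, -3.67296517e+01, -3.21399384e-04,
        1.33569460e-02,  1.90745970e-05]), 'tool_pos': array([0.24363598, 0.62864068, 0.20226208]), 'tcp_rot': array([-0.57745356, -3.08756458,  0.00340549]), 'wrist_force': array([-0.098781  ,  0.99026184, -0.35994159]), 'torque': array([-0.04491475,  0.00846608, -0.05456327]), 'grip_force': 0.0, 'width': 0.9995268407042989}
top {'camera_matrix': array([[506.34458815,   0.        , 323.92565796],
       [  0.        , 506.34458815, 245.18588323],
       [  0.        ,   0.        ,   1.        ]]), 'rvec': array([ 2.12422837, -2.11145405,  0.17715343]), 'tvec': array([0.10193356, 0.51906222, 1.21870976])}
side {'camera_matrix': array([[569.37938743,   0.        , 323.30816475],
       [  0.        , 569.37938743, 244.99099062],
       [  0.        ,   0.        ,   1.        ]]), 'rvec': array([ 2.1651384 , -0.81687359,  0.39844209]), 'tvec': array([-0.32974514,  0.35138123,  0.81522268])}
```

View pics/top0.png

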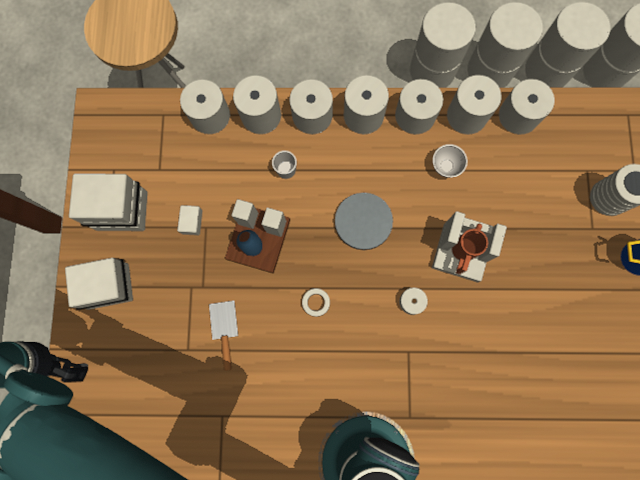

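View pics/side0.png

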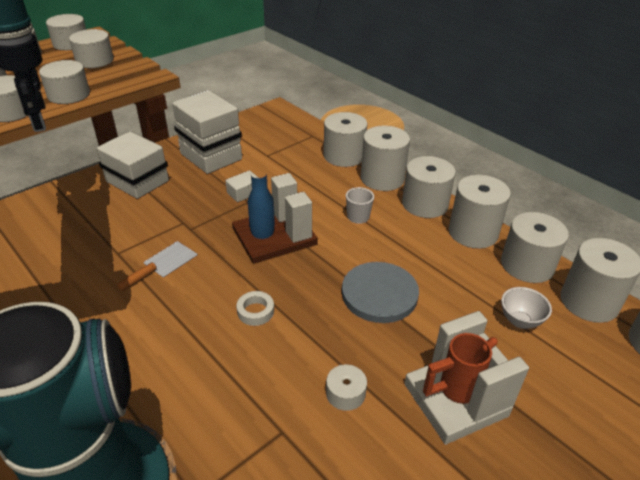

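The top view shows the rack at about (258,240), bat (363,221), cradle (468,245) with the jug's handle toward the robot, ring (315,302), plug (413,300), spatula (225,330), cup (284,163), bowl (450,161), small block (189,219). The side view shows the same layout. Next I zoom in for corner pixels.

```bash
python3 - <<'E'
import cv2,numpy as np
t=cv2.imread("pics/top0.png");s=cv2.imread("pics/side0.png")
def crop(im,x,y,w,h,step=10):
    z=400/w; c=cv2.resize(im[y:y+h,x:x+w],(400,300),interpolation=cv2.INTER_CUBIC)
    for u in range(-(-x//step)*step,x+w,step):
        X=int((u-x+.5)*z); cv2.line(c,(X,0),(X,6),(0,255,255),1)
        if u%20==0: cv2.putText(c,str(u),(X+1,14),0,.35,(0,255,255),1)
    for v in range(-(-y//step)*step,y+h,step):
        Y=int((v-y+.5)*z); cv2.line(c,(0,Y),(6,Y),(0,255,255),1)
        if v%20==0: cv2.putText(c,str(v),(8,Y+4),0,.35,(0,255,255),1)
    return c
m=np.vstack([np.hstack([crop(t,410,200,120,90),crop(t,200,190,120,90)]),np.hstack([crop(s,380,308,180,135),crop(s,208,160,140,105)])])
cv2.imwrite("pics/m0.png",m)
E
```

```text
(no output)
```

View pics/m0.png

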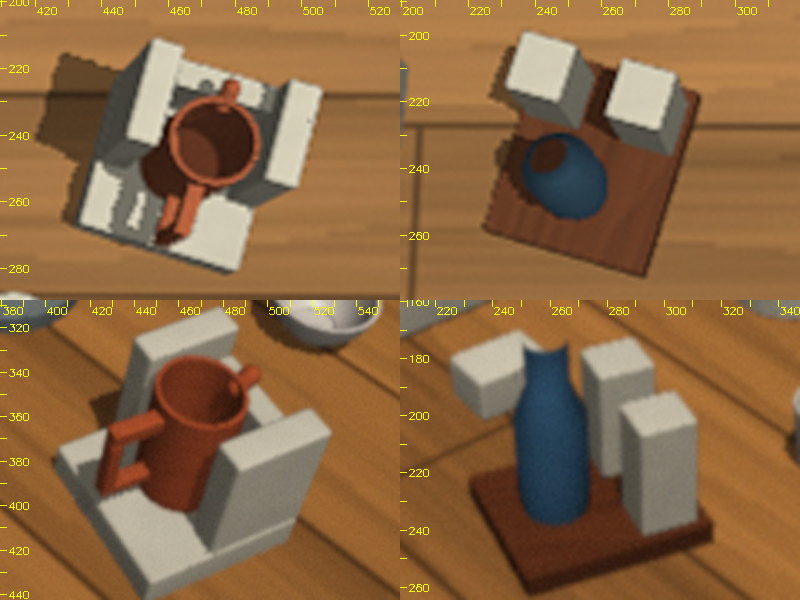

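The crops show the cheek-top and block-top corners and the jug's rim, handle bar and vase neck well enough to fit. I'll use those pixels now.

```bash
cat > h.py <<'E'
from workcell import *
import numpy as np, cv2
from scipy.optimize import least_squares
from scipy.spatial.transform import Rotation as R
def unproj(n,px,z):
    c=calibration(n); K=c["camera_matrix"]; Rm=cv2.Rodrigues(c["rvec"])[0]; t=c["tvec"]
    o=-Rm.T@t; d=Rm.T@np.linalg.inv(K)@np.r_[px,1]; return (o+d*(z-o[2])/d[2])
def proj(n,P):
    c=calibration(n); return cv2.projectPoints(np.float64(P).reshape(-1,1,3),c["rvec"],c["tvec"],c["camera_matrix"],None)[0].reshape(-1,2)
def W(p,loc):  # p=(x,y,yaw)
    loc=np.atleast_2d(loc); c,s=np.cos(p[2]),np.sin(p[2])
    return np.c_[p[0]+c*loc[:,0]-s*loc[:,1],p[1]+s*loc[:,0]+c*loc[:,1],loc[:,2]]
def fit(n,loc,px):
    r=least_squares(lambda p:(proj(n,W(p,loc))-px).ravel(),[.55,0,0]); return r.x,np.abs(r.fun).max()
E
python3 - <<'E'
from h import *
tc=lambda X,Y,ox,oy,z:np.array([ox+X/z-.5,oy+Y/z-.5])
a=np.array([tc(*p,410,200,10/3) for p in[(184,48),(152,145),(293,80),(266,178)]])
ca,e=fit("top",np.array([[.06,.038,.13],[-.016,.038,.13],[.06,-.038,.13],[-.016,-.038,.13]]),a);print("cradle",ca,e)
b=np.array([tc(*p,200,190,10/3) for p in[(180,48),(160,110),(222,58),(205,118)]])
ra,e=fit("top",np.array([[.089,.017,.115],[.044,.017,.115],[.089,-.017,.115],[.044,-.017,.115]]),b);print("rack",ra,e)
print("jug rim",unproj("top",tc(214,141,410,200,10/3),.13))
for q in[(203,185),(183,237),(193,211)]:print("bar",unproj("top",tc(*q,410,200,10/3),.119))
print("vase",unproj("top",tc(148,153,200,190,10/3),.17))
for n,px,z in[("bat",(363,221),.02),("cup",(284,160),.06),("ring",(315,302),.022),("puck",(413,300),.035),("bowl",(450,158),.045),("mould",(189,218),.04)]:print(n,unproj("top",px,z)[:2])
print("side px cradle cheeks",(((proj("side",W(ca,[[.06,.038,.13],[-.016,.038,.13],[.06,-.038,.13],[-.016,-.038,.13]]))+.5-[380,308])*2.2222)+[0,300]).round())
print("side px rack blocks",(((proj("side",W(ra,[[.089,.017,.115],[.044,.017,.115],[.089,-.017,.115],[.044,-.017,.115]]))+.5-[208,160])*2.857)+[0,300]).round())
for h in(.13,.0301):print("jug", ((proj("side",[*unproj("top",tc(214,141,410,200,10/3),.13)[:2],h])+.5-[380,308])*2.222)+[0,300])
for h in(.17,.02):print("vase", ((proj("side",[*unproj("top",tc(148,153,200,190,10/3),.17)[:2],h])+.5-[208,160])*2.857)+[0,300])
E
```

```text
cradle [ 0.5124411  -0.2464193  -0.31123954] 1.3977476591917934
rack [ 0.51570487  0.28103325 -0.24124514] 0.7920839747021375
jug rim [ 0.51295038 -0.24543468  0.13      ]
bar [ 0.48356081 -0.23939551  0.119     ]
bar [ 0.44666316 -0.2238259   0.119     ]
bar [ 0.46506158 -0.23158944  0.119     ]
vase [0.5177134  0.28503261 0.17      ]
bat [0.58764648 0.00521689]
cup [0.73790247 0.20887139]
ring [0.37853407 0.1267956 ]
puck [ 0.38407189 -0.11606933]
bowl [ 0.74952281 -0.21872119]
mould [0.58913779 0.45070806]
side px cradle cheeks [[237. 328.]
 [147. 361.]
 [305. 407.]
 [212. 443.]]
side px rack blocks [[250. 369.]
 [194. 384.]
 [270. 393.]
 [214. 409.]]
jug [[197.46304584 392.15293635]]
jug [[172.19573487 479.61574876]]
vase [[142.26191965 344.61146243]]
vase [[153.67620079 511.19457355]]
```

```bash
python3 - <<'E'
from h import *
tp=lambda L,ox,oy,z,dy=0:np.array([(ox+X/z-.5,oy+(Y-dy)/z-.5) for X,Y in L])
# rack: params x,y,yaw,blockouter
T=tp([(180,48),(160,110),(222,58),(205,118),(125,32),(106,92),(279,76),(260,136)],200,190,10/3)
S=tp([(253,362),(203,376),(273,392),(220,402),(232,338),(182,353),(297,415),(245,430)],208,160,20/7,300)
def loc(x1,x0,i,o,z):return np.array([[x1,i,z],[x0,i,z],[x1,-i,z],[x0,-i,z],[x1,o,z],[x0,o,z],[x1,-o,z],[x0,-o,z]])
def go(nm,T,S,x1,x0,i,z,use):
    f=lambda p:np.concatenate([(proj("top",W(p,loc(x1,x0,i,p[3],z)))-T).ravel()*use[0],(proj("side",W(p,loc(x1,x0,i,p[3],z)))-S).ravel()*use[1]])
    r=least_squares(f,[.51,0,-.28,i+.03],loss="soft_l1");print(nm,use,r.x,np.abs(r.fun).max().round(2)) 
C=tp([(184,48),(152,145),(293,80),(266,178),(157,38),(126,137),(322,92),(295,188)],410,200,10/3)
D=tp([(238,322),(148,362),(307,409),(220,443),(222,308),(135,340),(330,432),(238,472)],380,308,20/9,300)
for u in((1,0),(0,1),(1,1)):
    go("rack",T,S,.089,.044,.017,.115,u); go("cradle",C,D,.06,-.016,.038,.13,u)
e=[unproj("top",p,.02) for p in tp([(84,230),(245,275),(298,95)],200,190,10/3)]
print(np.array(e)); d=e[0]-e[1];print("board yaw",np.arctan2(-d[0],d[1]),np.arctan2(*(e[2]-e[1])[1::-1]))
E
```

```text
rack (1, 0) [ 0.51612518  0.28288097 -0.27327474  0.05835584] 1.03
cradle (1, 0) [ 0.51213028 -0.24690447 -0.31344173  0.06030236] 1.61
rack (0, 1) [ 0.52357984  0.28423668 -0.24172049  0.05447404] 1.9
cradle (0, 1) [ 0.51361613 -0.24868674 -0.29762983  0.06002341] 3.08
rack (1, 1) [ 0.51891626  0.28246956 -0.26434942  0.05763843] 2.8
cradle (1, 1) [ 0.513022   -0.24814124 -0.30279354  0.06019128] 3.16
[[0.48797169 0.35892344 0.02      ]
 [0.45389485 0.23436848 0.02      ]
 [0.59489707 0.19677783 0.02      ]]
board yaw -0.2670537791265463 -0.26053658524713874
```

```bash
cat > plan.py <<'E'
# usage: plan.py width "x,y,z,heading_rad,maxcm,direction(+1/-1/0)" ...   prints calls of 5 rows
import sys
from h import *
s=read_state(); p=np.array(s["tool_pos"]); Rm=R.from_rotvec(s["tcp_rot"])
def down(h): return R.from_matrix(np.c_[[-np.sin(h),np.cos(h),0],[np.cos(h),np.sin(h),0],[0,0,-1]]) if 0 else R.from_matrix(np.array([[-np.sin(h),np.cos(h),0],[np.cos(h),np.sin(h),0],[0,0,-1]]).T.T@np.eye(3))
def down(h):
    y=np.array([np.cos(h),np.sin(h),0]); z=np.array([0,0,-1.]); return R.from_matrix(np.c_[np.cross(y,z),y,z])
hd=lambda r:np.arctan2(*r.as_matrix()[1::-1,1])
w=float(sys.argv[1]); rows=[]
print("now",p.round(4),"head",hd(Rm).round(4),"q1,q6",s["q"][[0,5]].round(2),"t",round(s["time"],2))
for a in sys.argv[2:]:
    x,y,z,h,m,dr=map(float,a.split(",")); t=np.array([x,y,z]); h0=hd(Rm); dh=(h-h0+np.pi)%(2*np.pi)-np.pi
    if dr*dh<0 and abs(dh)>.3: dh+=dr*2*np.pi
    n=int(np.ceil(max(np.linalg.norm(t-p)*100/m,abs(np.degrees(dh))/10.5,.01))); p0=p.copy()
    for i in range(1,n+1):
        q=p0+(t-p0)*i/n; Rq=down(h0+dh*i/n)
        d=np.round(Rm.inv().apply(q-p)*100,2); r=np.round(np.degrees((Rm.inv()*Rq).as_rotvec()),1)
        rows.append([w,*d,*r]); p=p+Rm.apply(d/100); Rm=Rm*R.from_rotvec(np.radians(r))
for i in range(0,len(rows),5): print("["+", ".join(f"{v+0:g}" for r in rows[i:i+5] for v in r)+"]")
print("end",p.round(4),hd(Rm).round(3))
E
python3 plan.py 4 .40,.32,.26,0.1,6,-1 .468,-.231,.20,-1.88,6,-1
```

```text
now [0.2437 0.6287 0.2024] head 1.201 q1,q6 [ 1.16 -0.04] t 0.1
[4, -3.68, -3.31, -0.82, -0.1, 0, 9, 4, -4.14, -2.69, -0.82, 0, 0, 9, 4, -4.52, -2, -0.82, 0, 0, 9, 4, -4.78, -1.28, -0.82, 0, 0, 9, 4, -4.91, -0.51, -0.83, 0, 0, 9.1]
[4, -4.94, 0.27, -0.82, 0, 0, 9, 4, -4.83, 1.04, -0.82, 0, 0, 9, 4, -5.05, 0.12, 0.55, 0, 0, 10.3, 4, -4.94, 1.01, 0.54, 0, 0, 10.3, 4, -4.68, 1.89, 0.55, 0, 0, 10.3]
[4, -4.27, 2.69, 0.55, 0, 0, 10.3, 4, -3.72, 3.41, 0.55, 0, 0, 10.4, 4, -3.05, 4.03, 0.54, 0, 0, 10.3, 4, -2.27, 4.5, 0.55, 0, 0, 10.3, 4, -1.43, 4.84, 0.55, 0, 0, 10.3]
[4, -0.55, 5.02, 0.54, 0, 0, 10.3, 4, 0.37, 5.03, 0.55, 0, 0, 10.3, 4, 1.26, 4.89, 0.55, 0, 0, 10.3]
end [ 0.4681 -0.231   0.2   ] -1.879
```

Emit:
{"api": "move_arm", "payload": {"series": [4, -3.7, -3.3, -0.8, 0, 0, 9, 4, -4.1, -2.7, -0.8, 0, 0, 9, 4, -4.5, -2, -0.8, 0, 0, 9, 4, -4.8, -1.3, -0.8, 0, 0, 9, 4, -4.9, -0.5, -0.8, 0, 0, 9]}}

```text
time: 0.72
tool_pos: [0.3556, 0.4073, 0.2433]
tcp_rot: [1.722, 2.628, -0.001]
wrist_force: [0.4, -0.5, 0.6]
width: 0.468
grip_force: 0.0
```

Emit:
{"api": "move_arm", "payload": {"series": [4, -4.9, 0.3, -0.8, 0, 0, 9, 4, -4.8, 1, -0.8, 0, 0, 9, 4, -5, 0.1, 0.5, 0, 0, 10.3, 4, -4.9, 1, 0.5, 0, 0, 10.3, 4, -4.7, 1.9, 0.5, 0, 0, 10.3]}}

```text
time: 1.35
tool_pos: [0.418, 0.1703, 0.244]
tcp_rot: [2.656, 1.678, -0.001]
wrist_force: [1.0, 0.2, -0.0]
width: 0.466
grip_force: 0.0
```

Emit:
{"api": "move_arm", "payload": {"series": [4, -4.3, 2.7, 0.5, 0, 0, 10.3, 4, -3.7, 3.4, 0.5, 0, 0, 10.3, 4, -3, 4, 0.5, 0, 0, 10.3, 4, -2.3, 4.5, 0.5, 0, 0, 10.3, 4, -1.4, 4.8, 0.5, 0, 0, 10.3]}}

```text
time: 1.98
tool_pos: [0.4495, -0.0792, 0.2191]
tcp_rot: [-3.121, -0.357, 0.0]
wrist_force: [0.2, -0.2, -1.2]
width: 0.469
grip_force: 0.0
```

Emit:
{"api": "move_arm", "payload": {"series": [4, -0.5, 5, 0.5, 0, 0, 10.3, 4, 0.4, 5, 0.5, 0, 0, 10.3, 4, 1.3, 4.9, 0.5, 0, 0, 10.3, 4, 0, 0, 0, 0, 0, 0]}}

```text
time: 2.48
tool_pos: [0.4696, -0.2301, 0.2035]
tcp_rot: [3.104, -0.485, -0.003]
wrist_force: [-1.3, 0.8, 0.1]
width: 0.47
grip_force: 0.0
```

```bash
python3 plan.py 4 .468,-.231,.18,-1.88,6,0; python3 - <<'E'
from h import *
c=calibration("wrist");im=read_camera("wrist");cv2.imwrite("pics/w1.png",im[:,:,::-1])
n="wrist";print([proj(n,[.5130,-.2455,.13])],proj(n,[.4654,-.2302,.119]))
np.save("wc.npy",c,allow_pickle=True)
E
```

```text
now [ 0.4696 -0.2301  0.2035] head -1.8806 q1,q6 [-0.5   1.38] t 2.48
[4, -0.12, 0.14, 2.35, 0, 0.1, 0]
end [ 0.468 -0.231  0.18 ] -1.881
[array([[326.86491122, 169.18249094]])] [[326.22165292 231.36831415]]
```

View pics/w1.png

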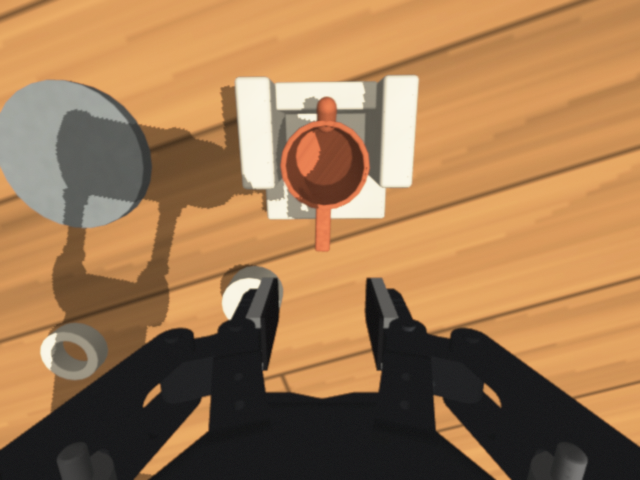

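The wrist view shows the rim centred at (325,165), the spout at (327,105), the handle bar from (322,207) to (322,250), and cheek tops at (253,130) and (400,130).

```bash
python3 - <<'E'
from h import *
for n,p,z in[("rim",(325,165),.13),("barfar",(322,250),.119),("barnear",(322.5,207),.119),("spout",(327,100),.136),("cheekLi x60",(269,77),.13),("Li-16",(274,187),.13),("Ri60",(386,76),.13),("Ri-16",(382,187),.13)]:
    print(n,unproj("wrist",p,z).round(4))
print(fit("wrist",np.array([[.06,.038,.13],[-.016,.038,.13],[.06,-.038,.13],[-.016,-.038,.13]]),np.array([(269,77),(274,187),(386,76),(382,187.)])))
print("bat",[unproj("wrist",(u,153),.02).round(3) for u in(75,)])
E
python3 plan.py 4 .469,-.229,.15,-1.88,2.5,0 .469,-.229,.101,-1.88,2,0
```

```text
rim [ 0.5162 -0.2451  0.13  ]
barfar [ 0.4515 -0.2223  0.119 ]
barnear [ 0.4851 -0.2334  0.119 ]
spout [ 0.5569 -0.2593  0.136 ]
cheekLi x60 [ 0.5827 -0.2269  0.13  ]
Li-16 [ 0.5124 -0.2049  0.13  ]
Ri60 [ 0.5596 -0.3014  0.13  ]
Ri-16 [ 0.4885 -0.28    0.13  ]
(array([ 0.51467492, -0.24671597, -0.30108143]), np.float64(2.1431032363879012))
bat [array([ 0.595, -0.001,  0.02 ])]
now [ 0.4694 -0.2282  0.2036] head -1.8779 q1,q6 [-0.5   1.38] t 2.52
[4, 0, 0.03, 1.79, 0, 0.1, 0, 4, -0.01, 0.03, 1.79, 0, 0, 0.1, 4, 0, 0.03, 1.78, 0, 0, 0, 4, 0, 0, 1.63, 0, 0, 0, 4, 0, 0, 1.64, 0, 0, 0]
[4, 0, 0, 1.63, 0, 0, 0]
end [ 0.469 -0.229  0.101] -1.88
```

Emit:
{"api": "move_arm", "payload": {"series": [4, 0, 0, 2, 0, 0, 0, 4, 0, 0.1, 2, 0, 0, 0, 4, 0, 0, 2, 0, 0, 0, 4, 0, 0, 2, 0, 0, 0, 4, 0, 0, 1.2, 0, 0, 0], "grip_force": 70}}

```text
time: 3.15
tool_pos: [0.4691, -0.2265, 0.1115]
tcp_rot: [-3.105, 0.474, 0.003]
wrist_force: [-0.1, 0.0, -0.4]
width: 0.468
grip_force: 0.0
```

Emit:
{"api": "move_arm", "payload": {"series": [4, 0, 0, 1.1, 0, 0, 0, 4, 0, 0, 0, 0, 0, 0, 2.4, 0, 0, 0, 0, 0, 0, 2.4, 0, 0, 0, 0, 0, 0]}}

```text
time: 3.65
tool_pos: [0.4704, -0.2287, 0.1024]
tcp_rot: [3.105, -0.478, 0.002]
wrist_force: [0.4, 0.4, 0.9]
width: 0.282
grip_force: 0.0
```

Emit:
{"api": "move_arm", "payload": {"series": [0.6, 0, 0, 0, 0, 0, 0, 0.6, 0, 0, 0, 0, 0, 0, 0.6, 0, 0, 0, 0, 0, 0, 0.6, 0, 0, 0, 0, 0, 0]}}

```text
time: 4.15
tool_pos: [0.4698, -0.2283, 0.1016]
tcp_rot: [-3.105, 0.478, 0.0]
wrist_force: [-0.9, 0.1, 0.2]
width: 0.066
grip_force: 0.0
```

Emit:
{"api": "move_arm", "payload": {"series": [0.6, 0, 0, -0.4, 0, 0, 0, 0.6, 0, 0, -0.8, 0, 0, 0, 0.6, 0, 0, -1, 0, 0, 0, 0.6, 0, 0, 0, 0, 0, 0]}}

```text
time: 4.65
tool_pos: [0.471, -0.2289, 0.1253]
tcp_rot: [3.104, -0.477, 0.004]
wrist_force: [0.5, 0.3, 0.3]
width: 0.075
grip_force: 0.0
```

```bash
python3 - <<'E'
from h import *
im=read_camera("side");cv2.imwrite("pics/s2.png",cv2.resize(im[250:450,360:600,::-1],(720,600)))
E
```

```text
(no output)
```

View pics/s2.png

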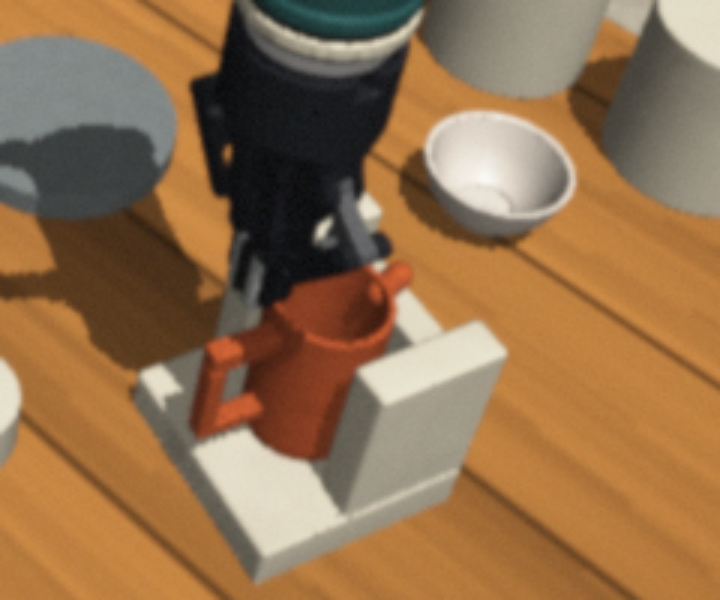

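The side crop shows the closed fingers at about (265,290), above/behind the handle's bar at (240,345); the jug is still standing in the cradle, so nothing was gripped. I check the wrist view against the projected TCP.

```bash
python3 - <<'E'
from h import *
s=read_state();p=s["tool_pos"];print(p,s["width"],s["grip_force"])
Rm=R.from_rotvec(s["tcp_rot"])
for n in("side","wrist"):
  print(n,[proj(n,p+Rm.apply([0,0,d])).round(1).tolist() for d in(.008,0,-.011)],"bar",proj(n,[[.470,-.229,.119],[.4515,-.2223,.119]]).round(1).tolist())
im=read_camera("wrist");cv2.imwrite("pics/w3.png",im[:,:,::-1])
E
```

```text
[ 0.47047755 -0.22864757  0.12457681] 0.06475036580520593 0.0
side [[[440.3, 362.7]], [[441.1, 359.4]], [[442.2, 354.7]]] bar [[440.5, 362.0], [429.0, 365.9]]
wrist [[[322.4, 264.6]], [[322.5, 270.2]], [[322.5, 278.6]]] bar [[323.3, 266.8], [321.9, 298.2]]
```

View pics/w3.png

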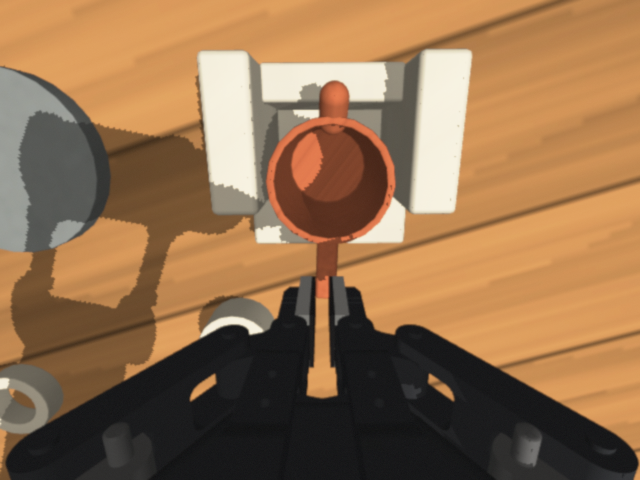

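The wrist view shows the fingers closed to about 6 mm at (306,280) and (340,280), with the bar passing beneath them to (322,297). The pads seem to be higher than the nominal geometry, so I check the depth numerically.

```bash
python3 - <<'E'
from h import *
c=calibration("wrist");s=read_state();p=s["tool_pos"];Rm=R.from_rotvec(s["tcp_rot"])
C=cv2.Rodrigues(c["rvec"])[0];f=c["camera_matrix"][0,0];print("f",f)
cam=-C.T@c["tvec"];print("cam in tool",Rm.inv().apply(cam-p),"axis z in tool",Rm.inv().apply(C[2]))
for d in(.008,0,-.011,-.03,-.045):
  for x in(-.011,0,.011):
    P=p+Rm.apply([x,.02,d]);Q=p+Rm.apply([x,-.02,d]);print(d,x,"depth",(C@P+c["tvec"])[2].round(3),proj("wrist",[P,Q]).round(0).tolist())
cs=calibration("side");print("sidecam",-cv2.Rodrigues(cs["rvec"])[0].T@cs["tvec"])
E
```

```text
f 336.7293763930355
cam in tool [ 0.07352969 -0.00028771 -0.17115092] axis z in tool [-2.87725689e-01 -6.17972485e-04  9.57712663e-01]
0.008 -0.011 depth 0.196 [[357.0, 282.0], [288.0, 282.0]]
0.008 0 depth 0.193 [[357.0, 265.0], [287.0, 265.0]]
0.008 0.011 depth 0.19 [[358.0, 246.0], [287.0, 247.0]]
0 -0.011 depth 0.188 [[358.0, 288.0], [287.0, 288.0]]
0 0 depth 0.185 [[359.0, 270.0], [286.0, 270.0]]
0 0.011 depth 0.182 [[359.0, 251.0], [285.0, 251.0]]
-0.011 -0.011 depth 0.178 [[360.0, 298.0], [285.0, 298.0]]
-0.011 0 depth 0.175 [[361.0, 279.0], [284.0, 279.0]]
-0.011 0.011 depth 0.171 [[362.0, 259.0], [283.0, 259.0]]
-0.03 -0.011 depth 0.159 [[365.0, 317.0], [280.0, 317.0]]
-0.03 0 depth 0.156 [[366.0, 296.0], [279.0, 296.0]]
-0.03 0.011 depth 0.153 [[367.0, 274.0], [279.0, 274.0]]
-0.045 -0.011 depth 0.145 [[369.0, 335.0], [276.0, 335.0]]
-0.045 0 depth 0.142 [[370.0, 313.0], [275.0, 313.0]]
-0.045 0.011 depth 0.139 [[371.0, 289.0], [274.0, 289.0]]
sidecam [-0.02418305 -0.49962557  0.8041008 ]
```

```bash
python3 - <<'E'
import workcell as w
print([n for n in dir(w) if not n.startswith("__")]); print(getattr(w,"tcp_to_tips",None))
E
```

```text
['MotionError', 'calibration', 'finish_job', 'read_camera', 'read_state', 'tcp_to_tips']
0.008
```

Emit:
{"api": "move_arm", "payload": {"series": [4, 0, 0, 0, 0, 0, 0, 4, 0, 0, 0, 0, 0, 0, 4, 0, 0, 1.5, 0, 0, 0, 4, 0, 0, 1.2, 0, 0, 0, 4, 0, 0, 0, 0, 0, 0]}}

```text
time: 5.38
tool_pos: [0.4682, -0.2274, 0.0943]
tcp_rot: [-3.104, 0.477, 0.006]
wrist_force: [-0.7, -0.5, -0.3]
width: 0.469
grip_force: 0.0
```

Emit:
{"api": "move_arm", "payload": {"series": [3, 0, 0, 0.6, 0, 0, 0, 3, 0, 0, 0.6, 0, 0, 0, 3, 0, 0, 0, 0, 0, 0]}}

```text
time: 5.75
tool_pos: [0.4694, -0.2281, 0.084]
tcp_rot: [-3.105, 0.478, 0.002]
wrist_force: [-0.5, -1.0, 0.9]
width: 0.353
grip_force: 0.0
```

Emit:
{"api": "move_arm", "payload": {"series": [3, 0, 0, 0.6, 0, 0, 0, 3, 0, 0, 0.5, 0, 0, 0, 3, 0, 0, 0, 0, 0, 0]}}

```text
time: 6.12
tool_pos: [0.4693, -0.228, 0.0729]
tcp_rot: [-3.105, 0.477, 0.002]
wrist_force: [0.4, -0.2, -0.1]
width: 0.35
grip_force: 0.0
```

```bash
python3 - <<'E'
from h import *
s=read_state();p=s["tool_pos"];print(p,s["wrist_force"]);Rm=R.from_rotvec(s["tcp_rot"])
for n in("side","wrist"):
  print(n,[proj(n,p+Rm.apply([0,0,d])).round(1).tolist() for d in(.008,-.011,-.03,-.047)])
a=read_camera("side")[250:450,360:520];b=read_camera("wrist")[100:400,200:440]
cv2.imwrite("pics/m4.png",np.hstack([cv2.resize(a,(400,500)),cv2.resize(b,(400,500))])[:,:,::-1])
E
```

```text
[ 0.46933215 -0.22802963  0.07294399] [ 0.37953995 -0.16866852 -0.13621458]
side [[[434.4, 383.5]], [[436.3, 376.1]], [[438.1, 368.4]], [[439.8, 361.4]]]
wrist [[[322.4, 264.6]], [[322.5, 278.6]], [[322.6, 295.9]], [[322.7, 315.1]]]
```

View pics/m4.png

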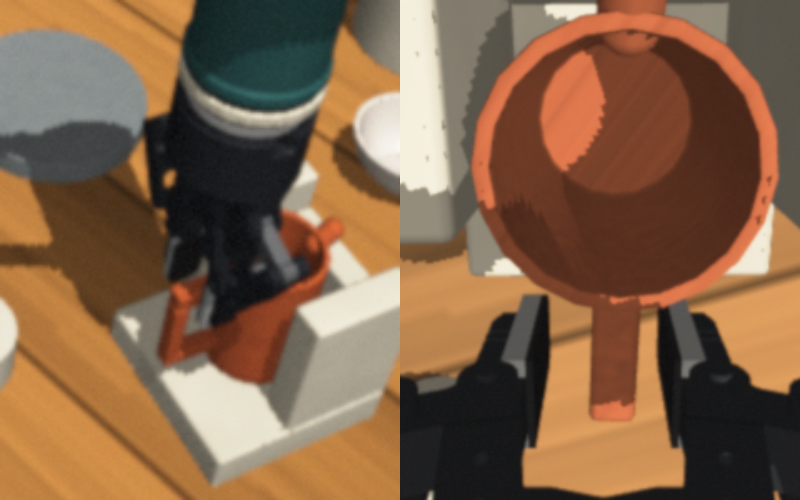

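The left crop shows the fingers now straddling the handle root. In the right crop the bar at (613,360) lies between the pads at (535,340) and (675,340), so the real tips sit about 36 mm behind the stated ones. I'll close here.

Emit:
{"api": "move_arm", "payload": {"series": [3, 0, 0, 0.5, 0, 0, 0, 3, 0, 0, 0, 0, 0, 0, 0.6, 0, 0, 0, 0, 0, 0, 0.6, 0, 0, 0, 0, 0, 0, 0.6, 0, 0, 0, 0, 0, 0]}}

```text
time: 6.85
tool_pos: [0.4697, -0.2284, 0.0685]
tcp_rot: [3.105, -0.478, -0.0]
wrist_force: [-1.2, -1.4, -1.2]
width: 0.126
grip_force: 72.5
```

Emit:
{"api": "move_arm", "payload": {"series": [0.6, 0, 0, 0, 0, 0, 0, 0.6, 0, 0, 0, 0, 0, 0]}}

```text
time: 7.1
tool_pos: [0.4697, -0.2284, 0.0686]
tcp_rot: [3.105, -0.478, -0.0]
wrist_force: [-1.1, -2.3, -0.5]
width: 0.124
grip_force: 72.5
```

Emit:
{"api": "move_arm", "payload": {"series": [0.6, 0, 0, -0.3, 0, 0, 0, 0.6, 0, 0, -0.6, 0, 0, 0, 0.6, 0, 0, -1, 0, 0, 0, 0.6, 0, 0, -1, 0, 0, 0, 0.6, 0, 0, 0, 0, 0, 0], "grip_force": 100}}

```text
time: 7.72
tool_pos: [0.4713, -0.2287, 0.0994]
tcp_rot: [3.104, -0.477, 0.005]
wrist_force: [0.9, -1.0, -2.4]
width: 0.116
grip_force: 98.5
```

Emit:
{"api": "move_arm", "payload": {"series": [0.6, 0, 0, -1.8, 0, 0, 0, 0.6, 0, 0, -2, 0, 0, 0, 0.6, 0, 0, -2, 0, 0, 0, 0.6, 0, 0, -2, 0, 0, 0, 0.6, 0, 0, -1.5, 0, 0, 0]}}

```text
time: 8.35
tool_pos: [0.4704, -0.2281, 0.1926]
tcp_rot: [-3.105, 0.477, -0.003]
wrist_force: [0.3, -0.1, -3.6]
width: 0.118
grip_force: 98.5
```

```bash
python3 plan.py 0.6 .470,-.228,.185,-1.88,2,0; python3 - <<'E'
from h import *
im=read_camera("side");im=im[:,:,::-1];cv2.imwrite("pics/s5.png",cv2.resize(im[210:450,340:600],(650,600)))
E
```

```text
now [ 0.4704 -0.2281  0.1926] head -1.8758 q1,q6 [-0.5   1.38] t 8.35
[0.6, -0.05, 0, 0.76, 0, -0.1, 0.2]
end [ 0.47  -0.228  0.185] -1.879
```

View pics/s5.png

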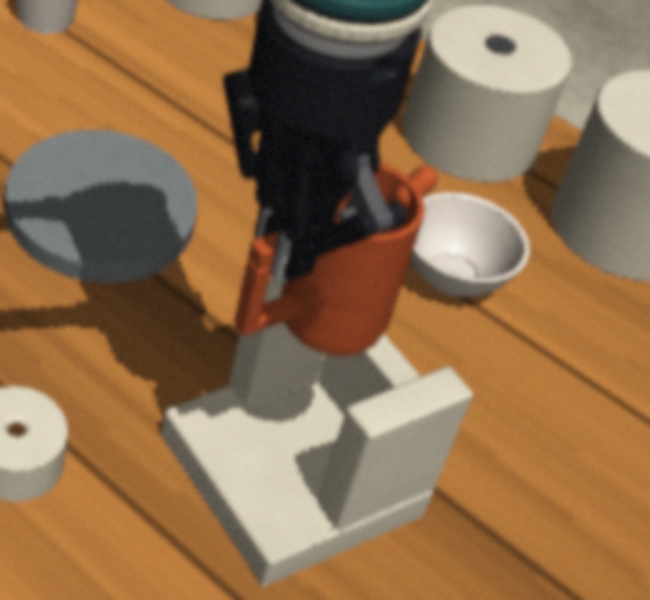

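The crop shows the jug hanging freely and upright, its underside at (340,345) above the cheek tops.

```bash
sed -i 's#/10.5#/float(__import__("os").environ.get("DEG","10.5"))#' plan.py; DEG=9.2 python3 plan.py 0.6 .637,-.010,.185,1.304,2,1 .637,-.010,.075,1.304,2.3,0
```

```text
now [ 0.4715 -0.2288  0.1946] head -1.8758 q1,q6 [-0.5   1.38] t 8.4
[0.6, 0.46, -1.29, 0.05, 0, -0.3, -9.1, 0.6, 0.66, -1.2, 0.05, 0, 0, -9.1, 0.6, 0.84, -1.09, 0.04, 0, 0, -9.1, 0.6, 1, -0.93, 0.05, 0, 0, -9.1, 0.6, 1.14, -0.77, 0.05, 0, 0.1, -9.1]
[0.6, 1.25, -0.58, 0.05, 0, 0, -9.2, 0.6, 1.32, -0.37, 0.04, 0, 0, -9.1, 0.6, 1.36, -0.15, 0.05, 0, 0, -9.1, 0.6, 1.37, 0.06, 0.05, 0, 0, -9.1, 0.6, 1.34, 0.27, 0.05, 0, 0, -9.1]
[0.6, 1.29, 0.49, 0.05, 0.1, 0, -9.1, 0.6, 1.19, 0.68, 0.05, 0, 0, -9.1, 0.6, 1.06, 0.86, 0.05, 0, 0, -9.1, 0.6, 0.92, 1.02, 0.04, 0, 0, -9.1, 0.6, 0.74, 1.16, 0.05, 0, 0, -9.1]
[0.6, 0.56, 1.25, 0.05, 0, 0, -9.1, 0.6, 0.34, 1.33, 0.05, 0, 0, -9.2, 0.6, 0.13, 1.36, 0.04, 0, -0.1, -9.1, 0.6, -0.08, 1.37, 0.05, 0, 0, -9.1, 0.6, -0.31, 1.34, 0.05, 0, 0, -9.1]
[0.6, 0, 0, 2.2, 0, 0, 0, 0.6, 0, 0, 2.2, 0, 0, 0, 0.6, 0.01, 0, 2.2, 0, 0, 0, 0.6, 0, 0.01, 2.2, 0, 0, 0, 0.6, 0, 0, 2.2, 0, 0, 0]
end [ 0.637 -0.01   0.075] 1.304
```

Emit:
{"api": "move_arm", "payload": {"series": [0.6, 0.5, -1.3, 0, 0, 0, -9.1, 0.6, 0.7, -1.2, 0, 0, 0, -9.1, 0.6, 0.8, -1.1, 0, 0, 0, -9.1, 0.6, 1, -0.9, 0, 0, 0, -9.1, 0.6, 1.1, -0.8, 0, 0, 0, -9.1]}}

```text
time: 9.02
tool_pos: [0.5112, -0.1732, 0.1903]
tcp_rot: [-3.046, -0.768, 0.001]
wrist_force: [0.9, -0.1, -3.6]
width: 0.117
grip_force: 98.6
```

Emit:
{"api": "move_arm", "payload": {"series": [0.6, 1.3, -0.6, 0, 0, 0, -9.2, 0.6, 1.3, -0.4, 0, 0, 0, -9.1, 0.6, 1.4, -0.1, 0, 0, 0, -9.1, 0.6, 1.4, 0.1, 0, 0, 0, -9.1, 0.6, 1.3, 0.3, 0, 0, 0, -9.1]}}

```text
time: 9.65
tool_pos: [0.5539, -0.1185, 0.1903]
tcp_rot: [-2.51, -1.889, 0.0]
wrist_force: [0.7, 0.5, -4.2]
width: 0.117
grip_force: 98.6
```

Emit:
{"api": "move_arm", "payload": {"series": [0.6, 1.3, 0.5, 0, 0, 0, -9.1, 0.6, 1.2, 0.7, 0, 0, 0, -9.1, 0.6, 1, 0.9, 0, 0, 0, -9.1, 0.6, 0.9, 1, 0, 0, 0, -9.1, 0.6, 0.7, 1.2, 0, 0, 0, -9.1]}}

```text
time: 10.28
tool_pos: [0.5966, -0.0647, 0.1903]
tcp_rot: [-1.584, -2.712, -0.0]
wrist_force: [1.0, -0.1, -3.4]
width: 0.118
grip_force: 98.6
```

Emit:
{"api": "move_arm", "payload": {"series": [0.6, 0.6, 1.3, 0, 0, 0, -9.1, 0.6, 0.3, 1.3, 0, 0, 0, -9.2, 0.6, 0.1, 1.4, 0, 0, 0, -9.1, 0.6, -0.1, 1.4, 0, 0, 0, -9.1, 0.6, -0.3, 1.3, 0, 0, 0, -9.1]}}

```text
time: 10.9
tool_pos: [0.6389, -0.01, 0.1903]
tcp_rot: [-0.409, -3.115, -0.001]
wrist_force: [-0.5, 0.4, -3.3]
width: 0.118
grip_force: 98.6
```

```bash
python3 plan.py 0.6 .637,-.010,.10,1.304,2.3,0 .637,-.010,.062,1.304,1,0 
```

```text
now [ 0.6389 -0.01    0.1903] head 1.3095 q1,q6 [-0.05 -1.36] t 10.9
[0.6, 0.04, -0.01, 2.26, 0, 0, 0.1, 0.6, 0.05, -0.02, 2.25, 0, 0, 0.1, 0.6, 0.04, -0.01, 2.26, 0, 0, 0, 0.6, 0.05, -0.01, 2.26, 0, 0, 0.1, 0.6, 0, 0, 0.95, 0, 0, 0]
[0.6, 0, 0, 0.95, 0, 0, 0, 0.6, 0, 0, 0.95, 0, 0, 0, 0.6, 0, 0, 0.95, 0, 0, 0]
end [ 0.637 -0.01   0.062] 1.304
```

Emit:
{"api": "move_arm", "payload": {"series": [0.6, 0, 0, 1.5, 0, 0, 0, 0.6, 0, 0, 2.2, 0, 0, 0, 0.6, 0, 0, 2.2, 0, 0, 0, 0.6, 0, 0, 2.2, 0, 0, 0, 0.6, 0, 0, 1.2, 0, 0, 0]}}

```text
time: 11.52
tool_pos: [0.6365, -0.011, 0.0947]
tcp_rot: [-0.422, -3.109, 0.001]
wrist_force: [-0.5, -0.5, -3.5]
width: 0.119
grip_force: 98.4
```

Emit:
{"api": "move_arm", "payload": {"series": [0.6, 0, 0, 0.8, 0, 0, 0, 0.6, 0, 0, 0.8, 0, 0, 0, 0.6, 0, 0, 0.6, 0, 0, 0, 0.6, 0, 0, 0, 0, 0, 0]}}

```text
time: 12.02
tool_pos: [0.6384, -0.0106, 0.0753]
tcp_rot: [-0.418, -3.113, 0.0]
wrist_force: [-0.0, 0.5, -4.1]
width: 0.12
grip_force: 98.4
```

```bash
cat > seg.py <<'E'
from h import *
import sys
im=read_camera("side"); x0,x1,y0,y1=300,450,200,330
hsv=cv2.cvtColor(im,cv2.COLOR_RGB2HSV)[y0:y1,x0:x1]
m=((hsv[...,0]<10)&(hsv[...,1]>150)&(hsv[...,2]>50)).astype(np.uint8)
n,l,st,_=cv2.connectedComponentsWithStats(m);print([ (s[0]+x0,s[1]+y0,s[2],s[3],s[4]) for s in st[1:] if s[4]>60])
s=read_state();print(s["tool_pos"],s["wrist_force"])
E
python3 seg.py; python3 - <<'E'
from h import *
print(proj("side",[[.59,.003,.02],[.637,-.01,.109]]))
E
```

```text
[(np.int32(363), np.int32(231), np.int32(52), np.int32(61), np.int32(1995))]
[ 0.63864077 -0.01061983  0.07569695] [ 0.00958407 -0.12981035 -3.56924274]
[[378.96842497 288.24361819]
 [405.3166961  246.67508262]]
```

Now down in small steps with force watching (expected touch near z 0.0585).

Emit:
{"api": "move_arm", "payload": {"series": [0.6, 0, 0, 0.4, 0, 0, 0, 0.6, 0, 0, 0.4, 0, 0, 0, 0.6, 0, 0, 0.2, 0, 0, 0, 0.6, 0, 0, 0, 0, 0, 0]}}

```text
time: 12.58
tool_pos: [0.6383, -0.0106, 0.0652]
tcp_rot: [-0.418, -3.113, 0.0]
wrist_force: [0.1, 0.0, -3.1]
width: 0.114
grip_force: 98.5
```

Emit:
{"api": "move_arm", "payload": {"series": [0.6, 0, 0, 0.2, 0, 0, 0, 0.6, 0, 0, 0.2, 0, 0, 0, 0.6, 0, 0, 0, 0, 0, 0]}}

```text
time: 12.95
tool_pos: [0.6383, -0.0106, 0.0613]
tcp_rot: [-0.418, -3.113, 0.0]
wrist_force: [-0.3, -0.7, -3.9]
width: 0.117
grip_force: 98.5
```

Emit:
{"api": "move_arm", "payload": {"series": [0.6, 0, 0, 0.2, 0, 0, 0, 0.6, 0, 0, 0, 0, 0, 0]}}

```text
time: 13.2
tool_pos: [0.6384, -0.0106, 0.0593]
tcp_rot: [-0.418, -3.113, 0.0]
wrist_force: [0.1, -0.2, -2.8]
width: 0.118
grip_force: 98.5
```

Emit:
{"api": "move_arm", "payload": {"series": [0.6, 0, 0, 0.1, 0, 0, 0, 0.6, 0, 0, 0, 0, 0, 0]}}

```text
time: 13.45
tool_pos: [0.6388, -0.0106, 0.0588]
tcp_rot: [0.418, 3.113, 0.0]
wrist_force: [0.0, 0.4, -3.7]
width: 0.118
grip_force: 98.7
```

Emit:
{"api": "move_arm", "payload": {"series": [0.6, 0, 0, 0.1, 0, 0, 0, 0.6, 0, 0, 0, 0, 0, 0]}}

```text
time: 13.7
tool_pos: [0.6393, -0.0106, 0.0585]
tcp_rot: [0.418, 3.112, 0.0]
wrist_force: [0.0, 0.3, 1.9]
width: 0.117
grip_force: 99.3
```

Emit:
{"api": "move_arm", "payload": {"series": [0.6, 0, 0, 0.1, 0, 0, 0, 0.6, 0, 0, 0, 0, 0, 0]}}

```text
time: 13.95
tool_pos: [0.6396, -0.0106, 0.0583]
tcp_rot: [0.418, 3.112, 0.0]
wrist_force: [-0.6, 0.7, 6.5]
width: 0.117
grip_force: 100.1
```

Emit:
{"api": "move_arm", "payload": {"series": [1.4, 0, 0, 0, 0, 0, 0, 2.4, 0, 0, 0, 0, 0, 0, 4, 0, 0, 0, 0, 0, 0, 4, 0, 0, 0, 0, 0, 0, 4, 0, 0, 0, 0, 0, 0]}}

```text
time: 14.58
tool_pos: [0.6385, -0.0106, 0.0564]
tcp_rot: [-0.418, -3.113, 0.0]
wrist_force: [-0.8, -0.3, 0.0]
width: 0.466
grip_force: 0.0
```

```bash
python3 seg.py
```

```text
[(np.int32(363), np.int32(238), np.int32(50), np.int32(59), np.int32(1942))]
[ 0.63853431 -0.01064076  0.05648438] [ 0.064289    0.43257813 -0.08059299]
```

```bash
python3 plan.py 5.5 .6385,-.0106,.12,1.304,3,0 .64,.0,.20,1.304,5,0 .5177,.284,.19,1.304,5.5,0
```

```text
now [ 0.6385 -0.0106  0.0565] head 1.304 q1,q6 [-0.06 -1.36] t 14.62
[5.5, 0, 0, -2.12, 0, 0, 0, 5.5, 0, 0, -2.11, 0, 0, 0, 5.5, 0.01, 0, -2.12, 0, 0, 0, 5.5, 0.07, 0.53, -4, 0, 0, 0, 5.5, 0.06, 0.53, -4, 0, 0, 0]
[5.5, 3.21, 4.03, 0.17, 0, 0, 0, 5.5, 3.22, 4.03, 0.16, 0, 0, 0, 5.5, 3.21, 4.03, 0.17, 0, 0, 0, 5.5, 3.22, 4.03, 0.17, 0, 0, 0, 5.5, 3.21, 4.03, 0.16, 0, 0, 0]
[5.5, 3.21, 4.03, 0.17, 0, 0, 0]
end [0.5178 0.284  0.19  ] 1.304
```

Emit:
{"api": "move_arm", "payload": {"series": [4, 0, 0, -1.5, 0, 0, 0, 4, 0, 0, -2.1, 0, 0, 0, 5.5, 0, 0, -2.8, 0, 0, 0, 5.5, 0, 0.5, -4, 0, 0, 0, 5.5, 0.1, 0.5, -4, 0, 0, 0]}}

```text
time: 15.25
tool_pos: [0.6408, -0.0007, 0.204]
tcp_rot: [0.418, 3.111, 0.0]
wrist_force: [0.7, 0.4, -0.6]
width: 0.642
grip_force: 0.0
```

Emit:
{"api": "move_arm", "payload": {"series": [5.5, 3.2, 4, 0.2, 0, 0, 0, 5.5, 3.2, 4, 0.2, 0, 0, 0, 5.5, 3.2, 4, 0.2, 0, 0, 0, 5.5, 3.2, 4, 0.2, 0, 0, 0, 5.5, 3.2, 4, 0.2, 0, 0, 0]}}

```text
time: 15.88
tool_pos: [0.5386, 0.2361, 0.1931]
tcp_rot: [0.418, 3.111, 0.003]
wrist_force: [0.4, 0.9, -0.1]
width: 0.647
grip_force: 0.0
```

Emit:
{"api": "move_arm", "payload": {"series": [5.5, 3.2, 4, 0.2, 0, 0, 0, 5.5, 0, 0, 0, 0, 0, 0]}}

```text
time: 16.12
tool_pos: [0.5173, 0.2847, 0.1907]
tcp_rot: [0.41, 3.113, 0.003]
wrist_force: [0.8, -0.4, 0.3]
width: 0.644
grip_force: 0.0
```

```bash
cat > look.py <<'E'
from h import *
s=read_state(); print(s["tool_pos"].round(4),s["tcp_rot"].round(3),s["time"])
n="wrist"; im=read_camera(n); cv2.imwrite("pics/w6.png",im[:,:,::-1])
print("vase top pred",proj(n,[.5177,.285,.17]).round(1),"rack corners pred",proj(n,W([.517,.283,-.268],[[.089,.017,.115],[.044,.017,.115],[.089,-.017,.115],[.044,-.017,.115]])).round(0).tolist())
hsv=cv2.cvtColor(im,cv2.COLOR_RGB2HSV)
m=((hsv[...,0]>95)&(hsv[...,0]<120)&(hsv[...,1]>110)&(hsv[...,2]>25)).astype(np.uint8)
_,l,st,c=cv2.connectedComponentsWithStats(m); print([ (a.tolist(),b.round(1)) for a,b in zip(st[1:],c[1:]) if a[4]>200])
t=read_camera("top"); h=cv2.cvtColor(t,cv2.COLOR_RGB2HSV)[190:270,320:420]
m=((h[...,0]<10)&(h[...,1]>140)&(h[...,2]>40)).astype(np.uint8); ys,xs=np.nonzero(m); print("jug top",len(xs),xs.min()+320,xs.max()+320,ys.min()+190,ys.max()+190)
cv2.imwrite("pics/t6.png",t[:,:,::-1])
E
python3 look.py; python3 - <<'E'
import cv2,numpy as np
a=cv2.imread("pics/w6.png");b=cv2.imread("pics/t6.png")[170:290,200:440]
cv2.imwrite("pics/m6.png",np.vstack([cv2.resize(a,(400,300)),cv2.resize(b,(400,200))]) if 0 else np.hstack([cv2.resize(a[60:360,160:480],(427,400)),cv2.resize(b[:,120:220],(333,400))]))
E
```

```text
[0.5173 0.2847 0.1907] [4.100e-01 3.113e+00 3.000e-03] 16.125
vase top pred [[324.1 254.4]] rack corners pred [[341.0, 330.0], [342.0, 281.0], [300.0, 330.0], [299.0, 281.0]]
[]
jug top 700 352 378 190 230
```

View pics/m6.png

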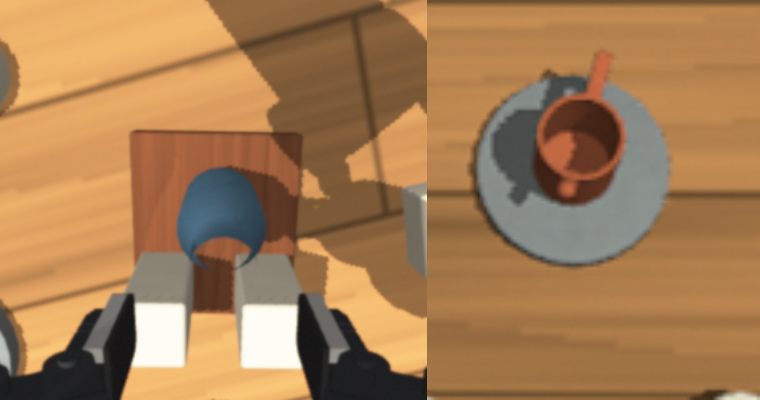

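The left crop (wrist) shows the vase's neck mouth at about (223,262), centred between the pads, with the block tops below. The right crop (top) shows the jug standing on the bat, its rim at (580,137), handle upward and spout downward.

```bash
python3 - <<'E'
from h import *
j=unproj("top",(320+153/3.33-.5,170+137/3.333-.5),.12);print("jug rim",j)
for z in(.12,.02):
  q=proj("top",[j[0],j[1],z])[0]; print(z,((q+.5-[320,170])*3.333+[427,0]).round(0))
b=unproj("top",(320+146/3.33-.5,170+170/3.333-.5),.02);print("bat",b)
e=unproj("top",(320+(602-427)/3.33-.5,170+55/3.333-.5),.109);print("handle end",e,"yaw of handle",np.arctan2(*(e-j)[1::-1]),np.linalg.norm((e-j)[:2]))
sp=unproj("top",(320+(568-427)/3.33-.5,170+190/3.333-.5),.122);print("spout end dir",sp,np.arctan2(*(sp-j)[1::-1]))
print(fit("wrist",np.array([[.089,.017,.115],[.044,.017,.115],[.089,-.017,.115],[.044,-.017,.115]]),np.array([(340,334),(341.5,287),(299.5,334),(302.5,287.)])))
E
python3 plan.py 5.5 .518,.285,.106,1.304,2,0
```

```text
jug rim [0.58956952 0.00536457 0.12      ]
0.12 [580. 137.]
0.02 [572. 169.]
bat [0.58896018 0.0043221  0.02      ]
handle end [ 0.65404705 -0.01186264  0.109     ] yaw of handle -0.261083001090738 0.06673925558869
spout end dir [0.55022708 0.01431153 0.122     ] 2.9179831518416894
(array([ 0.52208526,  0.28283031, -0.29636305]), np.float64(1.9562659290199917))
now [0.5187 0.282  0.1903] head 1.3057 q1,q6 [ 0.46 -0.85] t 16.23
[5.5, 0.03, 0.05, 1.69, 0.1, 0.1, 0, 5.5, 0.03, 0.06, 1.68, 0, 0, 0, 5.5, 0.03, 0.05, 1.69, 0, 0, 0.1, 5.5, 0.03, 0.06, 1.69, 0, 0, 0, 5.5, 0.03, 0.06, 1.68, 0, 0, 0]
end [0.518 0.285 0.106] 1.304
```

Emit:
{"api": "move_arm", "payload": {"series": [5.5, 0, 0.1, 1.7, 0, 0, 0, 5.5, 0, 0.1, 1.7, 0, 0, 0, 5.5, 0.1, 0, 1.7, 0, 0, 0, 5.5, 0, 0, 1.7, 0, 0, 0, 5.5, 0, 0, 1.7, 0, 0, 0], "grip_force": 50}}

```text
time: 16.85
tool_pos: [0.5176, 0.2832, 0.1019]
tcp_rot: [-0.418, -3.113, 0.001]
wrist_force: [0.2, -0.6, 0.3]
width: 0.645
grip_force: 0.0
```

Emit:
{"api": "move_arm", "payload": {"series": [5.5, 0, 0, 0, 0, 0, 0, 3.6, 0, 0, 0, 0, 0, 0, 2.4, 0, 0, 0, 0, 0, 0, 2.4, 0, 0, 0, 0, 0, 0, 2.4, 0, 0, 0, 0, 0, 0]}}

```text
time: 17.48
tool_pos: [0.5185, 0.2841, 0.1044]
tcp_rot: [0.418, 3.112, 0.002]
wrist_force: [0.0, 0.6, 0.4]
width: 0.367
grip_force: 50.3
```

Emit:
{"api": "move_arm", "payload": {"series": [2.4, 0, 0, -0.3, 0, 0, 0, 2.4, 0, 0, -0.6, 0, 0, 0, 2.4, 0, 0, -1.2, 0, 0, 0, 2.4, 0, 0, -1.8, 0, 0, 0, 2.4, 0, 0, -2.2, 0, 0, 0], "grip_force": 70}}

```text
time: 18.1
tool_pos: [0.5179, 0.2836, 0.166]
tcp_rot: [0.418, 3.114, 0.0]
wrist_force: [0.7, -0.1, -4.0]
width: 0.359
grip_force: 69.5
```

```bash
DEG=6 python3 plan.py 2.4 .518,.284,.24,1.27,2.4,0 .5145,.21,.245,1.266,2.5,0 .5145,-.16,.245,1.266,4.2,0 .5135,-.2475,.235,1.266,2.5,0
```

```text
now [0.5179 0.2836 0.166 ] head 1.304 q1,q6 [ 0.46 -0.85] t 18.1
[2.4, 0, 0.01, -1.85, 0, 0, 0.5, 2.4, 0, 0.01, -1.85, 0, 0, 0.5, 2.4, 0, 0.01, -1.85, 0, 0, 0.5, 2.4, 0, 0.02, -1.85, 0, 0, 0.4, 2.4, -0.62, -2.39, -0.17, 0, 0, 0.1]
[2.4, -0.62, -2.39, -0.16, 0, 0, 0.1, 2.4, -0.63, -2.39, -0.17, 0, 0, 0.1, 2.4, -1.23, -3.92, 0, 0, 0, 0, 2.4, -1.24, -3.92, 0, 0, 0, 0, 2.4, -1.23, -3.92, 0, 0, 0, 0]
[2.4, -1.24, -3.93, 0, 0, 0, 0, 2.4, -1.23, -3.92, 0, 0, 0, 0, 2.4, -1.24, -3.92, 0, 0, 0, 0, 2.4, -1.23, -3.92, 0, 0, 0, 0, 2.4, -1.24, -3.92, 0, 0, 0, 0]
[2.4, -1.23, -3.92, 0, 0, 0, 0, 2.4, -0.63, -2.1, 0.25, 0, 0, 0, 2.4, -0.64, -2.09, 0.25, 0, 0, 0, 2.4, -0.63, -2.1, 0.25, 0, 0, 0, 2.4, -0.64, -2.09, 0.25, 0, 0, 0]
end [ 0.5135 -0.2475  0.235 ] 1.266
```

Emit:
{"api": "move_arm", "payload": {"series": [2.4, 0, 0, -1.8, 0, 0, 0.5, 2.4, 0, 0, -1.8, 0, 0, 0.5, 2.4, 0, 0, -1.8, 0, 0, 0.5, 2.4, 0, 0, -1.8, 0, 0, 0.5, 2.4, -0.6, -2.4, -0.2, 0, 0, 0]}}

```text
time: 18.73
tool_pos: [0.5177, 0.26, 0.2411]
tcp_rot: [0.469, 3.103, 0.004]
wrist_force: [-0.2, -0.6, -4.0]
width: 0.359
grip_force: 69.8
```

Emit:
{"api": "move_arm", "payload": {"series": [2.4, -0.6, -2.4, -0.2, 0, 0, 0, 2.4, -0.6, -2.4, -0.2, 0, 0, 0.2, 2.4, -1.2, -3.9, 0, 0, 0, 0, 2.4, -1.2, -3.9, 0, 0, 0, 0, 2.4, -1.2, -3.9, 0, 0, 0, 0]}}

```text
time: 19.35
tool_pos: [0.5118, 0.0848, 0.2421]
tcp_rot: [-0.478, -3.104, 0.002]
wrist_force: [-0.1, 0.2, -4.3]
width: 0.358
grip_force: 69.9
```

Emit:
{"api": "move_arm", "payload": {"series": [2.4, -1.2, -3.9, 0, 0, 0, 0, 2.4, -1.2, -3.9, 0, 0, 0, 0, 2.4, -1.2, -3.9, 0, 0, 0, 0, 2.4, -1.2, -3.9, 0, 0, 0, 0, 2.4, -1.2, -3.9, 0, 0, 0, 0]}}

```text
time: 19.98
tool_pos: [0.5101, -0.119, 0.2422]
tcp_rot: [-0.478, -3.104, 0.001]
wrist_force: [0.6, 0.1, -3.8]
width: 0.357
grip_force: 70.0
```

Emit:
{"api": "move_arm", "payload": {"series": [2.4, -1.2, -3.9, 0, 0, 0, 0, 2.4, -0.6, -2.1, 0.2, 0, 0, 0, 2.4, -0.6, -2.1, 0.2, 0, 0, 0, 2.4, -0.6, -2.1, 0.2, 0, 0, 0, 2.4, -0.6, -2, 0.2, 0, 0, 0]}}

```text
time: 20.6
tool_pos: [0.5089, -0.2452, 0.2343]
tcp_rot: [-0.477, -3.105, -0.0]
wrist_force: [0.7, 0.5, -3.9]
width: 0.359
grip_force: 69.9
```

Emit:
{"api": "move_arm", "payload": {"series": [2.4, 0, 0, 0, 0, 0, 0]}}

```text
time: 20.72
tool_pos: [0.5089, -0.2456, 0.2341]
tcp_rot: [-0.48, -3.104, 0.0]
wrist_force: [0.2, 0.4, -4.1]
width: 0.357
grip_force: 70.1
```

```bash
python3 plan.py 2.4 .5137,-.2475,.125,1.266,2,0; python3 - <<'E'
from h import *
# numeric check: blue vase in side view
im=read_camera("side");h=cv2.cvtColor(im,cv2.COLOR_RGB2HSV)
m=((h[...,0]>95)&(h[...,0]<120)&(h[...,1]>110)&(h[...,2]>25)).astype(np.uint8);m[:150]=0;m[:,:300]=0
_,l,st,c=cv2.connectedComponentsWithStats(m);i=1+st[1:,4].argmax();print(st[i],c[i])
for v in(0.25,.5,.75,.95):
  r=st[i][1]+int(v*st[i][3]);xs=np.nonzero(l[r]==i)[0];print(r,xs.min(),xs.max())
p=read_state()["tool_pos"]; print("axis pred",proj("side",[[p[0],p[1],p[2]-.0844+d] for d in(0,.05,.15)]).round(1).tolist())
E
```

```text
now [ 0.5089 -0.2456  0.2341] head 1.264 q1,q6 [-0.49 -1.76] t 20.73
[2.4, -0.09, -0.01, 1.82, 0, 0, 0, 2.4, -0.08, 0, 1.82, 0, 0, 0, 2.4, -0.09, -0.01, 1.82, 0, 0, -0.1, 2.4, -0.08, 0, 1.82, 0, 0, 0, 2.4, -0.09, -0.01, 1.82, 0, 0, 0]
[2.4, -0.09, 0, 1.81, 0, 0, 0]
end [ 0.5137 -0.2475  0.125 ] 1.266
[ 455  267   46   85 2248] [476.7455516  315.78113879]
288 472 488
309 461 499
330 456 491
347 461 483
axis pred [[468.8, 341.5], [475.3, 318.8], [490.0, 267.3]]
```

Emit:
{"api": "move_arm", "payload": {"series": [2.4, -0.4, 0, 0.5, 0, 0, 0, 2.4, -0.1, 0, 1.8, 0, 0, 0, 2.4, 0, 0, 2, 0, 0, 0, 2.4, 0, 0, 2, 0, 0, 0, 2.4, 0, 0, 2, 0, 0, 0]}}

```text
time: 21.4
tool_pos: [0.5133, -0.2451, 0.1494]
tcp_rot: [-0.477, -3.104, -0.001]
wrist_force: [-0.2, -0.4, -4.4]
width: 0.359
grip_force: 70.2
```

Emit:
{"api": "move_arm", "payload": {"series": [2.4, 0, 0, 1.2, 0, 0, 0, 2.4, 0, 0, 0.8, 0, 0, 0, 2.4, 0, 0, 0.6, 0, 0, 0, 2.4, 0, 0, 0, 0, 0, 0]}}

```text
time: 21.9
tool_pos: [0.5139, -0.2456, 0.1255]
tcp_rot: [-0.478, -3.105, -0.0]
wrist_force: [0.3, 0.8, -4.3]
width: 0.363
grip_force: 70.1
```

Emit:
{"api": "move_arm", "payload": {"series": [2.4, 0, -0.1, 0.4, 0, 0, 0, 2.4, 0, 0, 0.4, 0, 0, 0, 2.4, 0, 0, 0.1, 0, 0, 0, 2.4, 0, 0, 0, 0, 0, 0]}}

```text
time: 22.4
tool_pos: [0.5136, -0.2465, 0.1165]
tcp_rot: [-0.478, -3.105, -0.0]
wrist_force: [0.4, 0.9, -3.7]
width: 0.359
grip_force: 70.1
```

Emit:
{"api": "move_arm", "payload": {"series": [2.4, 0, 0, 0.1, 0, 0, 0, 2.4, 0, 0, 0, 0, 0, 0]}}

```text
time: 22.65
tool_pos: [0.5136, -0.2466, 0.1156]
tcp_rot: [0.478, 3.105, 0.0]
wrist_force: [-0.0, 0.2, -4.1]
width: 0.357
grip_force: 70.1
```

Emit:
{"api": "move_arm", "payload": {"series": [2.4, 0, 0, 0.1, 0, 0, 0, 2.4, 0, 0, 0, 0, 0, 0]}}

```text
time: 22.9
tool_pos: [0.5136, -0.2466, 0.1145]
tcp_rot: [-0.478, -3.105, 0.0]
wrist_force: [-0.2, 0.5, -3.5]
width: 0.359
grip_force: 70.1
```

Emit:
{"api": "move_arm", "payload": {"series": [2.4, 0, 0, 0.1, 0, 0, 0, 2.4, 0, 0, 0, 0, 0, 0]}}

```text
time: 23.15
tool_pos: [0.514, -0.2467, 0.1144]
tcp_rot: [0.477, 3.104, -0.0]
wrist_force: [-1.5, 1.2, 3.2]
width: 0.354
grip_force: 70.6
```

Emit:
{"api": "move_arm", "payload": {"series": [2.4, 0, 0, 0.1, 0, 0, 0, 2.4, 0, 0, 0, 0, 0, 0]}}

```text
time: 23.4
tool_pos: [0.5144, -0.2468, 0.1144]
tcp_rot: [0.477, 3.103, -0.001]
wrist_force: [-3.8, 1.7, 7.1]
width: 0.358
grip_force: 71.3
```

Emit:
{"api": "move_arm", "payload": {"series": [3.2, 0, 0, 0, 0, 0, 0, 4, 0, 0, 0, 0, 0, 0, 5.5, 0, 0, 0, 0, 0, 0, 5.5, 0, 0, 0, 0, 0, 0, 5.5, 0, 0, 0, 0, 0, 0]}}

```text
time: 24.02
tool_pos: [0.5135, -0.2466, 0.1123]
tcp_rot: [-0.478, -3.105, -0.0]
wrist_force: [0.3, 0.0, 0.2]
width: 0.641
grip_force: 0.0
```

Emit:
{"api": "move_arm", "payload": {"series": [5.5, 0, 0, -1.5, 0, 0, 0, 5.5, 0, 0, -2.5, 0, 0, 0, 5.5, 0, 0, -3, 0, 0, 0, 8.5, 0, 0, -2, 0, 0, 0, 8.5, 0, 0, 0, 0, 0, 0]}}

```text
time: 24.65
tool_pos: [0.5151, -0.2474, 0.2054]
tcp_rot: [0.477, 3.1, -0.003]
wrist_force: [0.5, -0.1, 0.2]
width: 0.992
grip_force: 0.0
```

```bash
python3 plan.py 8.5 .5896,.005,.18,1.304,5,0; python3 - <<'E'
from h import *
im=read_camera("wrist");cv2.imwrite("pics/w7.png",im[:,:,::-1])
P=W([.5138,-.247,-.305],[[0,0,.18]]);print(proj("wrist",P))
im=read_camera("side");h=cv2.cvtColor(im,cv2.COLOR_RGB2HSV)
m=((h[...,0]>95)&(h[...,0]<120)&(h[...,1]>110)&(h[...,2]>25)).astype(np.uint8);m[:150]=0;m[:,:300]=0
_,l,st,c=cv2.connectedComponentsWithStats(m);i=1+st[1:,4].argmax();print(st[i],c[i]); print(proj("side",[[.5138,-.247,z] for z in(.03,.115,.18)]).round(1).tolist())
for r in(295,305,315,340,360,380):
  xs=np.nonzero(l[r]==i)[0];print(r,xs.min() if len(xs) else 0,xs.max() if len(xs) else 0)
E
```

```text
now [ 0.5151 -0.2474  0.2054] head 1.2656 q1,q6 [-0.49 -1.76] t 24.65
[8.5, 0.08, 4.39, 0.42, -0.1, 0.3, -0.4, 8.5, 0.05, 4.38, 0.43, 0, 0, -0.3, 8.5, 0.03, 4.39, 0.42, 0, 0, -0.4, 8.5, -0.01, 4.38, 0.43, 0, 0, -0.4, 8.5, -0.03, 4.39, 0.43, 0, 0, -0.3]
[8.5, -0.06, 4.38, 0.42, 0, 0, -0.4]
end [0.5896 0.005  0.18  ] 1.304
[[320.81492557 253.79288075]]
[ 445  329   40   69 1836] [464.49019608 364.80718954]
[[458.1, 388.7], [467.7, 355.6], [476.0, 327.3]]
295 0 0
305 0 0
315 0 0
340 461 481
360 449 484
380 445 474
```

Emit:
{"api": "move_arm", "payload": {"series": [8.5, 0.1, 4.4, 0.4, 0, 0.3, -0.4, 8.5, 0, 4.4, 0.4, 0, 0, -0.4, 8.5, 0, 4.4, 0.4, 0, 0, -0.4, 8.5, 0, 4.4, 0.4, 0, 0, -0.4, 8.5, 0, 4.4, 0.4, 0, 0, -0.3]}}

```text
time: 25.38
tool_pos: [0.5747, -0.034, 0.1804]
tcp_rot: [-0.425, -3.104, -0.001]
wrist_force: [0.5, -0.4, 1.1]
width: 0.997
grip_force: 0.0
```

Emit:
{"api": "move_arm", "payload": {"series": [8.5, 0, 4.4, 0.4, 0, 0, -0.3, 8.5, 0, 0, 0, 0, 0, 0]}}

```text
time: 25.62
tool_pos: [0.5865, 0.0097, 0.1761]
tcp_rot: [-0.411, -3.105, -0.002]
wrist_force: [1.0, -0.5, -0.6]
width: 0.991
grip_force: 0.0
```

```bash
python3 - <<'E'
from h import *
s=read_state();im=read_camera("wrist");cv2.imwrite("pics/w8.png",im[:,:,::-1])
print(s["tool_pos"],"rim pred",proj("wrist",[.5896,.0054,.12]),"handle end",proj("wrist",W([.5896,.0054,2.875],[[-.069,0,.109]])))
h=cv2.cvtColor(im,cv2.COLOR_RGB2HSV);m=((h[...,0]<9)&(h[...,1]>150)&(h[...,2]>50)).astype(np.uint8)
_,l,st,c=cv2.connectedComponentsWithStats(m);i=1+st[1:,4].argmax();print(st[i],c[i])
for r in range(st[i][1],st[i][1]+st[i][3],12):
  xs=np.nonzero(l[r]==i)[0];print(r,xs.min(),xs.max(),end="; ")
E
python3 plan.py 8.5 .5896,.005,.042,1.304,2.4,0
```

```text
[0.58650131 0.00965863 0.17608227] rim pred [[318.91043812 243.72939202]] handle end [[319.11441639 321.19984497]]
[343 236  14  25  92] [348.76086957 249.30434783]
236 349 350; 248 349 354; 260 347 347; now [0.5864 0.0081 0.1764] head 1.3068 q1,q6 [-0.03 -1.34] t 25.68
[8.5, -0.09, -0.03, 2.24, -0.1, -0.5, 0, 8.5, -0.06, -0.04, 2.24, 0, 0, 0.1, 8.5, -0.07, -0.04, 2.24, 0, 0, 0, 8.5, -0.06, -0.04, 2.24, 0, 0, 0, 8.5, -0.07, -0.03, 2.24, 0, 0, 0]
[8.5, -0.06, -0.04, 2.24, 0, 0, 0.1]
end [0.5896 0.005  0.042 ] 1.303
```

```bash
python3 - <<'E'
import cv2,numpy as np
im=cv2.imread("pics/w8.png");h=cv2.cvtColor(im,cv2.COLOR_BGR2HSV)
print([h[243,x].tolist() for x in range(240,400,8)])
print([h[y,319].tolist() for y in range(150,340,10)])
E
```

```text
[[16, 144, 230], [15, 130, 225], [45, 12, 174], [50, 9, 172], [9, 158, 225], [9, 158, 79], [9, 166, 83], [9, 163, 86], [9, 167, 96], [8, 163, 127], [9, 165, 128], [9, 167, 150], [9, 165, 91], [9, 165, 85], [8, 165, 82], [36, 14, 94], [50, 8, 90], [50, 8, 91], [14, 90, 110], [14, 147, 132]]
[[47, 10, 181], [45, 9, 176], [50, 9, 178], [50, 9, 173], [9, 167, 197], [9, 168, 162], [9, 167, 215], [9, 165, 128], [9, 166, 132], [8, 167, 131], [9, 168, 91], [9, 163, 102], [9, 164, 104], [9, 164, 104], [9, 166, 224], [9, 167, 225], [9, 167, 222], [9, 164, 228], [15, 147, 214]]
```

```bash
python3 - <<'E'
import cv2,numpy as np
im=cv2.imread("pics/w8.png");h=cv2.cvtColor(im,cv2.COLOR_BGR2HSV)
m=((h[...,0]<=11)&(h[...,1]>140)&(h[...,2]>40)).astype(np.uint8)
_,l,st,c=cv2.connectedComponentsWithStats(m);i=1+st[1:,4].argmax();print(st[i])
for r in range(st[i][1],st[i][1]+st[i][3],8):
  xs=np.nonzero(l[r]==i)[0];print(r,xs.min(),xs.max(),(xs.min()+xs.max())/2,end="; ")
E
```

```text
[  502     0   138   174 13933]
0 533 639 586.0; 8 528 639 583.5; 16 526 639 582.5; 24 526 639 582.5; 32 524 639 581.5; 40 523 639 581.0; 48 521 639 580.0; 56 521 639 580.0; 64 520 639 579.5; 72 517 639 578.0; 80 517 639 578.0; 88 515 639 577.0; 96 514 639 576.5; 104 513 595 554.0; 112 511 528 519.5; 120 510 525 517.5; 128 509 523 516.0; 136 508 522 515.0; 144 506 521 513.5; 152 505 519 512.0; 160 503 519 511.0; 168 502 555 528.5;
```

```bash
python3 - <<'E'
import cv2,numpy as np
im=cv2.imread("pics/w8.png");h=cv2.cvtColor(im,cv2.COLOR_BGR2HSV)
m=((h[...,0]<=11)&(h[...,1]>145)&(h[...,2]>40)).astype(np.uint8)
m[:, :230]=0;m[:,410:]=0;m[:130]=0;m[345:]=0
for r in range(160,340,8):
  xs=np.nonzero(m[r])[0]
  if len(xs)>5: print(r,xs.min(),xs.max(),np.median(xs),end="; ")
E
```

```text
192 301 332 316.5; 200 291 341 316.0; 208 287 346 316.5; 216 283 349 316.0; 224 279 352 315.5; 232 275 355 315.0; 240 273 357 315.0; 248 271 358 314.5; 256 273 356 314.5; 264 276 353 314.5; 272 280 349 314.5; 280 288 341 314.5; 288 306 324 315.0; 296 308 321 314.5; 304 307 321 314.0; 312 307 321 314.0; 320 307 321 314.0;
```

```bash
python3 plan.py 8.5 .5902,.0022,.10,1.304,2.5,0 .5902,.0022,.046,1.304,1.4,0
```

```text
now [0.5864 0.0081 0.1764] head 1.3068 q1,q6 [-0.03 -1.34] t 25.68
[8.5, -0.15, -0.12, 1.91, -0.1, -0.5, 0, 8.5, -0.13, -0.11, 1.91, 0, 0, 0.1, 8.5, -0.13, -0.12, 1.91, 0, 0, 0, 8.5, -0.13, -0.12, 1.91, 0, 0, 0.1, 8.5, 0, 0, 1.35, 0, 0, 0]
[8.5, 0, 0, 1.35, 0, 0, 0, 8.5, 0, 0, 1.35, 0, 0, 0, 8.5, 0, -0.01, 1.35, 0, 0, 0]
end [0.5902 0.0022 0.046 ] 1.303
```

Emit:
{"api": "move_arm", "payload": {"series": [8.5, -0.2, -0.2, 1, 0, -0.4, 0, 8.5, -0.2, -0.2, 1, 0, 0, 0, 8.5, -0.1, -0.1, 2, 0, 0, 0.2, 8.5, 0, 0, 2, 0, 0, 0, 8.5, 0, 0, 1.2, 0, 0, 0], "grip_force": 60}}

```text
time: 26.3
tool_pos: [0.5897, 0.0005, 0.104]
tcp_rot: [-0.424, -3.111, 0.0]
wrist_force: [1.0, 0.0, -0.2]
width: 0.991
grip_force: 0.0
```

Emit:
{"api": "move_arm", "payload": {"series": [8.5, 0, 0, 1.4, 0, 0, 0, 8.5, 0, 0, 1.2, 0, 0, 0, 8.5, 0, 0, 1, 0, 0, 0, 8.5, 0, 0, 1, 0, 0, 0, 8.5, 0, 0, 0, 0, 0, 0]}}

```text
time: 26.92
tool_pos: [0.5904, 0.0008, 0.0596]
tcp_rot: [0.423, 3.113, -0.0]
wrist_force: [-0.8, 0.6, 0.5]
width: 0.997
grip_force: 0.0
```

Emit:
{"api": "move_arm", "payload": {"series": [8.5, 0, 0.1, 0.7, 0, 0, 0, 8.5, 0, 0, 0.7, 0, 0, 0, 8.5, 0, 0, 0, 0, 0, 0]}}

```text
time: 27.3
tool_pos: [0.5908, 0.0017, 0.0458]
tcp_rot: [0.423, 3.113, -0.0]
wrist_force: [0.1, -0.1, 0.9]
width: 0.997
grip_force: 0.0
```

Emit:
{"api": "move_arm", "payload": {"series": [7.2, 0, 0, 0, 0, 0, 0, 6.6, 0, 0, 0, 0, 0, 0, 5.8, 0, 0, 0, 0, 0, 0, 5.8, 0, 0, 0, 0, 0, 0, 5.8, 0, 0, 0, 0, 0, 0]}}

```text
time: 27.92
tool_pos: [0.5923, 0.0021, 0.0476]
tcp_rot: [0.423, 3.11, 0.001]
wrist_force: [0.2, 2.5, 5.9]
width: 0.747
grip_force: 66.2
```

Emit:
{"api": "move_arm", "payload": {"series": [5.8, 0, 0, -0.3, 0, 0, 0, 5.8, 0, 0, -0.6, 0, 0, 0, 5.8, 0, 0, -1.2, 0, 0, 0, 5.8, 0, 0, -1.8, 0, 0, 0, 5.8, 0, 0, -2.2, 0, 0, 0], "grip_force": 80}}

```text
time: 28.55
tool_pos: [0.5913, 0.0016, 0.1088]
tcp_rot: [0.423, 3.111, -0.0]
wrist_force: [0.2, -0.3, -3.2]
width: 0.745
grip_force: 88.3
```

```bash
python3 plan.py 5.8 .59,.002,.175,1.301,2.2,0 .576,.062,.178,1.301,2.5,0 .535,.22,.178,1.301,4,0 .5215,.283,.178,1.301,2.2,0
```

```text
now [0.5913 0.0016 0.1088] head 1.3004 q1,q6 [-0.04 -1.34] t 28.55
[5.8, 0.03, 0, -1.65, 0, 0.1, 0, 5.8, 0.04, 0, -1.66, 0, 0, 0, 5.8, 0.03, 0.01, -1.65, 0, 0, 0, 5.8, 0.04, 0, -1.66, 0, 0, 0, 5.8, 0.98, 1.8, -0.1, 0, 0, 0]
[5.8, 0.98, 1.8, -0.1, 0, 0, 0, 5.8, 0.99, 1.8, -0.1, 0, 0, 0, 5.8, 1.63, 2.83, 0, 0, 0, 0, 5.8, 1.64, 2.82, 0, 0, 0, 0, 5.8, 1.63, 2.83, 0, 0, 0, 0]
[5.8, 1.63, 2.83, 0, 0, 0, 0, 5.8, 1.64, 2.83, 0, 0, 0, 0, 5.8, 0.99, 1.9, 0, 0, 0, 0, 5.8, 1, 1.9, 0, 0, 0, 0, 5.8, 0.99, 1.91, 0.01, 0, 0, 0]
end [0.5215 0.283  0.178 ] 1.3
```

Emit:
{"api": "move_arm", "payload": {"series": [5.8, 0, 0, -1.7, 0, 0, 0, 5.8, 0, 0, -1.7, 0, 0, 0, 5.8, 0, 0, -1.7, 0, 0, 0, 5.8, 0, 0, -1.6, 0, 0, 0, 5.8, 1, 1.8, -0.1, 0, 0, 0]}}

```text
time: 29.18
tool_pos: [0.5879, 0.0213, 0.1778]
tcp_rot: [0.426, 3.107, 0.0]
wrist_force: [-0.2, 0.3, -3.9]
width: 0.744
grip_force: 88.4
```

Emit:
{"api": "move_arm", "payload": {"series": [5.8, 1, 1.8, -0.1, 0, 0, 0, 5.8, 1, 1.8, -0.1, 0, 0, 0, 5.8, 1.6, 2.8, 0, 0, 0, 0, 5.8, 1.6, 2.8, 0, 0, 0, 0, 5.8, 1.6, 2.8, 0, 0, 0, 0]}}

```text
time: 29.8
tool_pos: [0.5516, 0.1576, 0.1768]
tcp_rot: [0.422, 3.113, -0.001]
wrist_force: [0.4, -0.5, -3.2]
width: 0.741
grip_force: 88.5
```

Emit:
{"api": "move_arm", "payload": {"series": [5.8, 1.6, 2.8, 0, 0, 0, 0, 5.8, 1.6, 2.8, 0, 0, 0, 0, 5.8, 1, 1.9, 0, 0, 0, 0, 5.8, 1, 1.9, 0, 0, 0, 0, 5.8, 1, 1.9, 0, 0, 0, 0]}}

```text
time: 30.42
tool_pos: [0.523, 0.2821, 0.1772]
tcp_rot: [0.423, 3.111, -0.001]
wrist_force: [-0.1, -0.1, -3.7]
width: 0.745
grip_force: 88.5
```

Emit:
{"api": "move_arm", "payload": {"series": [5.8, 0.2, 0.2, 0, 0, 0, 0, 5.8, 0, 0, 0, 0, 0, 0]}}

```text
time: 30.68
tool_pos: [0.5219, 0.2833, 0.1773]
tcp_rot: [0.422, 3.111, -0.001]
wrist_force: [0.6, -0.9, -3.5]
width: 0.743
grip_force: 88.7
```

```bash
python3 plan.py 5.8 .5215,.283,.16,1.301,2.2,0; python3 - <<'E'
from h import *
a=read_camera("wrist");b=read_camera("side");c=read_camera("top")
cv2.imwrite("pics/m9.png",np.hstack([cv2.resize(a[180:440,170:470],(420,364)),cv2.resize(b[130:270,220:360],(364,364))])[:,:,::-1]);
print("rack pred",proj("wrist",W([.5195,.2835,-.27],[[.089,.017,.115],[.044,.017,.115],[.089,-.017,.115],[.044,-.017,.115]])).round(1).tolist())
E
```

```text
now [0.5219 0.2833 0.1773] head 1.3009 q1,q6 [ 0.46 -0.84] t 30.68
[5.8, 0.04, -0.04, 1.73, 0, 0.1, 0]
end [0.5215 0.283  0.16  ] 1.301
rack pred [[342.9, 337.9], [343.8, 286.8], [300.4, 338.0], [299.2, 286.9]]
```

View pics/m9.png

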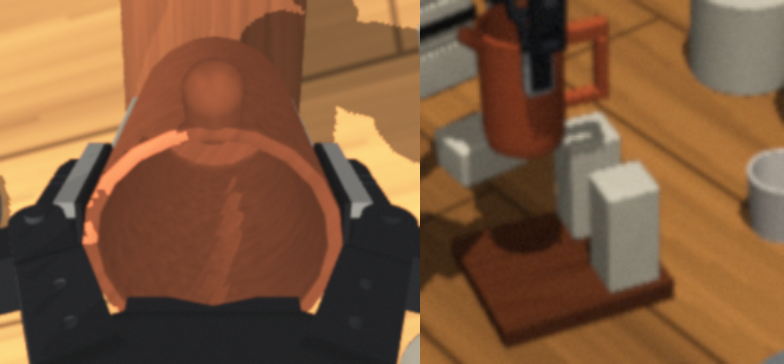

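The wrist crop shows the jug centred in the pads, with its spout at (213,88) pointing straight ahead. The side crop shows the jug upright, handle over the gap between the blocks.

Emit:
{"api": "move_arm", "payload": {"series": [5.8, 0, 0, 1, 0, 0, 0, 5.8, 0, 0, 1.8, 0, 0, 0, 5.8, 0, 0, 1.8, 0, 0, 0, 5.8, 0, 0, 1.4, 0, 0, 0, 5.8, 0, 0, 0, 0, 0, 0]}}

```text
time: 31.45
tool_pos: [0.5204, 0.2826, 0.1148]
tcp_rot: [-0.423, -3.111, 0.004]
wrist_force: [0.2, -0.4, -2.3]
width: 0.743
grip_force: 88.7
```

Emit:
{"api": "move_arm", "payload": {"series": [5.8, 0, 0, 1, 0, 0, 0, 5.8, 0, 0, 1.5, 0, 0, 0, 5.8, 0, 0, 1.5, 0, 0, 0, 5.8, 0, 0, 1, 0, 0, 0, 5.8, 0, 0, 0, 0, 0, 0]}}

```text
time: 32.08
tool_pos: [0.521, 0.2829, 0.0658]
tcp_rot: [-0.423, -3.112, 0.003]
wrist_force: [-0.6, 0.4, -4.5]
width: 0.743
grip_force: 88.7
```

Emit:
{"api": "move_arm", "payload": {"series": [5.8, 0, 0, 0.6, 0, 0, 0, 5.8, 0, 0, 0.5, 0, 0, 0, 5.8, 0, 0, 0.3, 0, 0, 0, 5.8, 0, 0, 0, 0, 0, 0]}}

```text
time: 32.58
tool_pos: [0.522, 0.2833, 0.0531]
tcp_rot: [0.423, 3.112, -0.001]
wrist_force: [-0.3, -0.8, -3.5]
width: 0.742
grip_force: 88.7
```

Emit:
{"api": "move_arm", "payload": {"series": [5.8, 0, 0, 0.2, 0, 0, 0, 5.8, 0, 0, 0, 0, 0, 0]}}

```text
time: 32.83
tool_pos: [0.5222, 0.2834, 0.0514]
tcp_rot: [0.423, 3.111, -0.0]
wrist_force: [0.3, 0.3, -3.7]
width: 0.746
grip_force: 88.7
```

Emit:
{"api": "move_arm", "payload": {"series": [5.8, 0, 0, 0.1, 0, 0, 0, 5.8, 0, 0, 0, 0, 0, 0]}}

```text
time: 33.08
tool_pos: [0.5222, 0.2834, 0.0504]
tcp_rot: [0.423, 3.111, -0.0]
wrist_force: [-0.5, -1.0, -3.5]
width: 0.738
grip_force: 88.7
```

Emit:
{"api": "move_arm", "payload": {"series": [5.8, 0, 0, 0.1, 0, 0, 0, 5.8, 0, 0, 0, 0, 0, 0]}}

```text
time: 33.33
tool_pos: [0.5221, 0.2833, 0.0492]
tcp_rot: [0.423, 3.111, -0.0]
wrist_force: [0.3, -0.2, -3.3]
width: 0.741
grip_force: 88.7
```

Emit:
{"api": "move_arm", "payload": {"series": [5.8, 0, 0, 0.1, 0, 0, 0, 5.8, 0, 0, 0, 0, 0, 0]}}

```text
time: 33.58
tool_pos: [0.5221, 0.2833, 0.0483]
tcp_rot: [0.423, 3.111, -0.0]
wrist_force: [1.2, 0.6, -4.2]
width: 0.744
grip_force: 88.7
```

Emit:
{"api": "move_arm", "payload": {"series": [5.8, 0, 0, 0.1, 0, 0, 0, 5.8, 0, 0, 0, 0, 0, 0]}}

```text
time: 33.83
tool_pos: [0.5224, 0.2835, 0.0478]
tcp_rot: [0.423, 3.111, 0.0]
wrist_force: [-1.3, -0.5, -0.2]
width: 0.747
grip_force: 88.9
```

Emit:
{"api": "move_arm", "payload": {"series": [5.8, 0, 0, 0.1, 0, 0, 0, 5.8, 0, 0, 0, 0, 0, 0]}}

```text
time: 34.08
tool_pos: [0.5225, 0.2835, 0.0478]
tcp_rot: [0.423, 3.111, 0.0]
wrist_force: [-3.1, -0.5, 6.2]
width: 0.744
grip_force: 89.4
```

Emit:
{"api": "move_arm", "payload": {"series": [6.8, 0, 0, 0, 0, 0, 0, 7.5, 0, 0, 0, 0, 0, 0, 8.5, 0, 0, 0, 0, 0, 0, 8.5, 0, 0, 0, 0, 0, 0, 8.5, 0, 0, 0, 0, 0, 0]}}

```text
time: 34.7
tool_pos: [0.5222, 0.2834, 0.0463]
tcp_rot: [0.423, 3.111, -0.0]
wrist_force: [0.5, -0.2, 0.4]
width: 0.994
grip_force: 0.0
```

Emit:
{"api": "move_arm", "payload": {"series": [8.5, 0, 0, -1, 0, 0, 0, 8.5, 0, 0, -2, 0, 0, 0, 8.5, 0, 0, -3, 0, 0, 0, 8.5, 0, 0, -3, 0, 0, 0, 8.5, 0, 0, -3, 0, 0, 0]}}

```text
time: 35.33
tool_pos: [0.5226, 0.2837, 0.1694]
tcp_rot: [0.423, 3.109, 0.002]
wrist_force: [0.4, 1.2, -0.0]
width: 0.999
grip_force: 0.0
```

Emit:
{"api": "move_arm", "payload": {"series": [8.5, 0, 0, -2, 0, 0, 0, 8.5, 0, 0, 0, 0, 0, 0]}}

```text
time: 35.58
tool_pos: [0.5236, 0.2842, 0.1895]
tcp_rot: [0.422, 3.107, 0.005]
wrist_force: [0.1, 0.0, -0.0]
width: 0.993
grip_force: 0.0
```

```bash
python3 - <<'E'
from h import *
import subprocess
s=read_state();print(s["tool_pos"])
for z in(.12,):
  print("rim pred wrist",proj("wrist",W([.520,.2835,0],[[0,0,.12]])))
im=read_camera("wrist");cv2.imwrite("pics/w10.png",im[:,:,::-1])
h=cv2.cvtColor(im,cv2.COLOR_RGB2HSV);m=((h[...,0]<=11)&(h[...,1]>145)&(h[...,2]>40)).astype(np.uint8)
m[:,:230]=0;m[:,420:]=0;m[:130]=0;m[375:]=0
w=((h[...,1]<45)&(h[...,2]>130))
for r in range(160,370,8):
  xs=np.nonzero(m[r])[0];ws=np.nonzero(w[r,230:420])[0]+230
  L=ws[ws<322];Rr=ws[ws>322]
  print(r,(xs.min(),xs.max(),np.median(xs)) if len(xs)>5 else 0,"white L",(L.min(),L.max()) if len(L)>3 else 0,"R",(Rr.min(),Rr.max()) if len(Rr)>3 else 0)
E
```

```text
[0.52356041 0.28423694 0.18948332]
rim pred wrist [[318.71197151 227.9321743 ]]
160 (np.int64(256), np.int64(384), np.float64(320.0)) white L 0 R 0
168 (np.int64(256), np.int64(383), np.float64(319.5)) white L 0 R 0
176 (np.int64(257), np.int64(383), np.float64(320.0)) white L 0 R 0
184 (np.int64(257), np.int64(383), np.float64(320.0)) white L 0 R 0
192 (np.int64(257), np.int64(382), np.float64(319.5)) white L 0 R 0
200 (np.int64(258), np.int64(381), np.float64(319.5)) white L 0 R 0
208 (np.int64(259), np.int64(381), np.float64(320.0)) white L 0 R 0
216 (np.int64(259), np.int64(380), np.float64(319.5)) white L 0 R 0
224 (np.int64(259), np.int64(380), np.float64(319.5)) white L 0 R 0
232 (np.int64(260), np.int64(380), np.float64(320.0)) white L 0 R 0
240 (np.int64(260), np.int64(379), np.float64(319.5)) white L 0 R 0
248 (np.int64(260), np.int64(378), np.float64(320.5)) white L 0 R 0
256 (np.int64(290), np.int64(351), np.float64(320.5)) white L 0 R 0
264 (np.int64(301), np.int64(340), np.float64(320.5)) white L (np.int64(264), np.int64(278)) R 0
272 (np.int64(305), np.int64(333), np.f
[... 224 characters left out ...]
64(313), np.int64(330), np.float64(321.5)) white L (np.int64(247), np.int64(298)) R (np.int64(337), np.int64(390))
296 (np.int64(314), np.int64(327), np.float64(320.5)) white L (np.int64(248), np.int64(298)) R (np.int64(338), np.int64(390))
304 (np.int64(315), np.int64(326), np.float64(320.5)) white L (np.int64(248), np.int64(298)) R (np.int64(339), np.int64(389))
312 0 white L (np.int64(249), np.int64(298)) R (np.int64(340), np.int64(388))
320 0 white L (np.int64(249), np.int64(297)) R (np.int64(340), np.int64(388))
328 0 white L 0 R (np.int64(370), np.int64(385))
336 0 white L 0 R 0
344 0 white L 0 R 0
352 0 white L 0 R 0
360 0 white L 0 R 0
368 0 white L (np.int64(291), np.int64(296)) R 0
```

```bash
python3 - <<'E'
from h import *
im=cv2.imread("pics/w10.png");h=cv2.cvtColor(im,cv2.COLOR_BGR2HSV)
for x in(270,290,350,375): print(x,[(y,h[y,x].tolist()[1:]) for y in list(range(256,274,2))+list(range(320,336,2))])
print([(y,h[y,320].tolist()) for y in range(244,318,4)])
for r,z,k in((270,.115,.044),(327,.115,.089),(309,.109,.069)):
  p=unproj("wrist",(319.5,r),z);u=np.array([np.cos(-.27),np.sin(-.27)]);print(r,p.round(4),"along u minus offset",(p[:2]@u-k).round(4))
E
```

```text
270 [(256, [38, 127]), (258, [42, 129]), (260, [43, 131]), (262, [41, 130]), (264, [41, 130]), (266, [43, 130]), (268, [42, 129]), (270, [41, 130]), (272, [42, 129]), (320, [16, 251]), (322, [16, 251]), (324, [17, 251]), (326, [18, 250]), (328, [66, 238]), (330, [138, 238]), (332, [142, 236]), (334, [143, 234])]
290 [(256, [150, 217]), (258, [73, 146]), (260, [42, 128]), (262, [39, 130]), (264, [40, 129]), (266, [39, 130]), (268, [41, 130]), (270, [39, 130]), (272, [43, 132]), (320, [17, 250]), (322, [18, 251]), (324, [17, 250]), (326, [19, 250]), (328, [63, 235]), (330, [140, 234]), (332, [142, 234]), (334, [142, 235])]
350 [(256, [163, 138]), (258, [118, 134]), (260, [56, 131]), (262, [43, 131]), (264, [41, 130]), (266, [41, 130]), (268, [43, 130]), (270, [42, 128]), (272, [40, 129]), (320, [17, 251]), (322, [17, 251]), (324, [17, 251]), (326, [18, 251]), (328, [47, 238]), (330, [135, 228]), (332, [145, 227]), (334, [144, 228])]
375 [(256, [42, 128]), (258, [40, 127]), (260, [40, 127]), (262, [40, 129]), (264, [38, 128]), (266, [40, 129]), (268, [40, 129]), (270, [41, 130]), (272, [41, 131]), (320, [18, 251]), (322, [18, 251]), (324, [18, 251]), (326, [18, 250]), (328, [45, 239]), (330, [132, 226]), (332, [144, 229]), (334, [142, 235])]
[(244, [9, 162, 99]), (248, [8, 163, 100]), (252, [9, 162, 99]), (256, [9, 161, 100]), (260, [9, 163, 100]), (264, [8, 163, 100]), (268, [9, 168, 217]), (272, [9, 162, 236]), (276, [9, 162, 236]), (280, [10, 162, 238]), (284, [10, 159, 243]), (288, [10, 161, 241]), (292, [9, 161, 238]), (296, [10, 162, 238]), (300, [9, 164, 235]), (304, [10, 161, 234]), (308, [15, 143, 229]), (312, [16, 141, 237]), (316, [17, 141, 239])]
270 [0.5527 0.2739 0.115 ] along u minus offset 0.4156
327 [0.6018 0.2601 0.115 ] along u minus offset 0.4216
309 [0.589  0.2637 0.109 ] along u minus offset 0.4283
```

```bash
python3 -c "
from workcell import *
print(finish_job())"
```

```text
the job is handed in; nothing more can be done
None
```

The job is handed in. By my camera measurements the jug stands on the rack about 4–5 mm from the standing place, its handle about 2 mm off the gap's centre line. The vase stands in the cradle within a few mm of its middle. The arm is clear of both, but no pass/fail verdict came back.

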